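Pack the shoe-care tote under its foot rest

TASK

Pack the shoe-care tote: take the two spray cans from the bench top and draw the suede stick up out of its cup, and stand them in the tote's three empty cells, one to a cell, cans upright and the stick rubber foot down. Set each down gently on the cell floor instead of letting it drop, reaching in under the foot-rest board. Leave the tote, the jars and bottle already in it, the cup and the round pitch pipe as they are and where they are.

Things in the scene. Friction and masses are not known exactly. Their poses are not given: they have to be found in the camera images.
- tote: open plywood shoe-care tote, loose, 1.5 kg, standing on the bench top (z = 0): 134 mm (x) by 274 mm (y) outside, walls 60 mm high, 8 thick, floor 8 thick; 2 rows (x) of 3 cells (y), dividers 6 mm thick, as high as the walls. The +x row is full (two jars, a bottle), the -x row is empty. Origin at the centre of its underside, z up
- footrest (a point): middle of the underside of the tote's fixed foot-rest board (also its handle), 240 mm above the tote's underside: 64 mm wide (tote x), 324 long (y), 16 thick, over the wall between the rows, on two uprights outside the end walls (44 mm wide, 10 thick, at y = +-137 to 147). It overhangs the cells: the tool must lean some 40 degrees, its body to the tote's -x side, to reach in under it
- cell0 (a point): point on the floor at the centre of the one at the -y end (y = -88 mm, x = -31 mm in the tote's frame) of the three empty cells, on the tote's -x side; z up. The cell is 56 mm (tote x) by 82 mm (tote y) inside, walls rise 52 mm above this point
- cell1 (a point): point on the floor at the centre of the middle one (y = 0, x = -31 mm in the tote's frame) of the three empty cells, on the tote's -x side; z up. The cell is 56 mm (tote x) by 82 mm (tote y) inside, walls rise 52 mm above this point
- cell2 (a point): point on the floor at the centre of the one at the +y end (y = +88 mm, x = -31 mm in the tote's frame) of the three empty cells, on the tote's -x side; z up. The cell is 56 mm (tote x) by 82 mm (tote y) inside, walls rise 52 mm above this point
- blue_can: shoe-care spray can, blue with a white cap, round and rigid: body 40 mm in diameter up to 110 mm, then a 33 mm diameter white cap up to 140 mm overall; paper band 30 to 70 mm up; about 0.17 kg. It starts standing on the bench top (z = 0). Origin at the centre of its underside, z up its axis. Upright and one per cell at the end
- red_can: shoe-care spray can, red with a black cap, round and rigid: body 40 mm in diameter up to 110 mm, then a 33 mm diameter black cap up to 140 mm overall; paper band 30 to 70 mm up; about 0.17 kg. It starts standing on the bench top (z = 0). Origin at the centre of its underside, z up its axis. Upright and one per cell at the end
- stick: suede stick 160 mm long standing in the cup on its foot, handle up: a tan crepe-rubber foot 34 mm in diameter and 45 mm high, a brass collar 25 mm in diameter to 57 mm, then a dark round wooden handle 20 mm in diameter to the top; rigid, about 0.09 kg, centre of mass about 60 mm above the foot. Origin at the centre of the foot's underside, z up the handle
- cup: white straight-sided ceramic cup with a small ear on its side, 72 mm outside and 64 mm inside diameter, 75 mm high, bottom 5 mm thick, 0.35 kg, loose, standing on the bench top. Origin at the centre of its underside. Stays where it is
- balm_jar: amber jar with a black lid, 50 mm in diameter, 75 mm high, loose in a cell of the tote's far (+x) row. Origin at the centre of its underside. Leave alone
- cleaner: green plastic bottle with a white cap, 42 mm in diameter, 130 mm high, loose in a cell of the tote's far (+x) row. Origin at the centre of its underside. Leave alone
- wax_jar: white jar with a brass lid, 48 mm in diameter, 85 mm high, loose in a cell of the tote's far (+x) row. Origin at the centre of its underside. Leave alone
- pitch_pipe: round brushed-stainless pitch pipe, a disc 70 mm in diameter and 15 mm thick with dark openings around its rim, lying on the bench top. Origin at the centre of its underside. Leave alone

How it is judged:
By the outcome, as a careful person would: the job done as asked, in the order asked, and still so for the second after the job is handed in, with the robot touching nothing.
It also fails if it takes over 69 s, if anything falls off the work surface, if the arm or the gripper's body presses on something with over 40 N, if the wrist force passes 120 N, or if a joint passes its speed limit or range.

ROBOT

A 7-joint arm with a two-finger parallel gripper is mounted at the origin on the work surface. World frame = base frame: x ahead of the robot, y to its left, z up, the work surface at z = 0. Lengths are in m, angles in rad, forces in N, time in s.
With the tool pointing down it reaches from about 0.425 to 0.925 m from the base axis. Payload 6.8 kg.
Tool frame: the origin (TCP) lies at the very end of the fingers, on their centre line; the grasp point (between the pads) lies 19 mm behind it (grip_point_offset is the distance from the TCP to the grasp point, in m); z points along the fingers, y is the line along which they close (so a half turn about z gives the same grasp; the last joint's range is limited). The gripper opens to 85 mm and grips with 20 to 120 N. Pads are 22 mm wide; open, the fingers measure 114 mm over their backs; the gripper's body (76 mm by 85 mm) begins 54 mm behind the grasp point. The pads swing forward as they close: fully open they stand 13 mm farther back than shut.
Start: joints at [-1.442, 0.477, 0.022, 1.555, -0.011, 1.109, -0.083], TCP at [0.158, 0.656, 0.231] pointing down, gripper open.
Joint ranges: [-2.96, 2.96], [-0.34, 2.1], [-1.41, 1.46], [0.24, 2.44], [-1.37, 4.51], [0.17, 1.92], [-2.96, 2.96]. Speed limits (rad/s): [2.39, 2.39, 3.14, 3.14, 3.14, 3.14, 3.14].

INTERFACE

Orientations are given as a unit quaternion [w, x, y, z].
In Python, from station import * gives the robot as it stands.
- The arm moves only by the tool carry_out, never from a script. Its argument "rows" is text: rows parted by semicolons, each of 4 numbers parted by spaces: the shift along the world's x, y, z in mm, then the turn about the world's z in degrees. In form: dx dy dz yaw; .... A call has 1 to 10 rows; each row shifts and turns the commanded pose from where the row before left it; what a row does not reach is not made up. A row lasts 1/8 s, in which the tool goes at most 62.5 mm and 10.7 degrees, less where a joint would pass 70% of its speed; a pose out of reach is approached as far as the arm can. A call is refused whole if a number of a shift passes 62.5 or a number of a turn 10.7, either way. A call with a gripper value outside its range is refused whole. "claw" is the finger opening in mm, from 0 to 85.4, set as the call begins (left out, the last holds). The fingers move at their own pace and stop on an object; "force" is the grip in N (left out, the last holds). Time passes only in rows, so rows that do not move let the fingers close. It gives the time, the measured TCP pose, the force, the opening and the grip force at its end, in the units of the state.
- get_obs(): the state, without advancing time (a new reading comes with each control period).
- read_camera(name): name is "scene" or "top" or "wrist"; returns a dict with "img" (400x640x3 uint8, blue, green, red), "fov_y" (degrees; the focal length in pixels is half the picture's height over the tangent of half this angle, whatever the lens; pixels are square), "cx", "cy" (the principal point, pixels), "distortion" ([k1, k2, p1, p2, k3] as OpenCV has them; the pictures are not rectified), "world_to_cam" (4x4, takes a point from world to camera coordinates). Camera axes: x right, y up, looking along -z (the intrinsics and any distortion apply to the point x, -y, -z); pixel columns grow to the right and rows downward; lengths in m; the calibration is good to about 2 mm. A picture is of the moment at which its call begins. There is no depth.
- hand_in(): hands the job in; it is judged then, once.
Trained networks look in the newest picture that a camera, given by its name, has taken for a name from the list of things; names that differ only in an ending like _2 or _b are one class to them, and where a whole thing is asked for, a point or a joint stands for the part that bears it (a point fixed in the world has none). Each returns a list of dicts, best first, with "confidence" (0 to 1); they miss things now and then, are a little off and sometimes report something else, mostly with a low value. They report only what shows in the picture. A call takes as long as a camera call.
- recognise(camera, thing): "centre" ([column, row] in pixels, amid what is visible of it).
- outline_of(camera, thing): "pixels" (400x640 bool, what is visible of it) and "centre" ([column, row] in pixels, amid what is visible of it).
- place_of(camera, thing): "centre" ([column, row] in pixels: a listed point, or the origin of a listed thing).
The state is a dict: "t": time; "q": joint angles; "joint_vel": joint speeds; "joint_torque": joint torques, N m; "eef_pos": TCP position; "tool_rot": TCP orientation; "contact_force": force on the tool from outside, world axes, zero at the start; "torque": the same for the moment, N m; "gripper_width": opening from 0.0 (shut) to 1.0 (fully open); "grasp_force": force on a finger pad.
Only numpy, scipy, OpenCV 4.12 (cv2) and the standard library are available. Lean on these libraries where they do the work, as an engineer would, in place of code of your own. Each camera call takes 0.05 s, during which the arm holds its last target. There are 200 camera calls.

## Working session

There is one attempt and no reset: what is moved stays moved. The work goes in short steps, Python scripts to look and compute and a tool call to move; the robot and the scene stay as the last step left them, time stands still between calls to the robot, and variables do not carry over. Pictures are saved under pics/ and viewed, at most 10 in all, crops included, and the job is handed in when it is done.

Besides the shell and the picture viewer there is one more tool, called after "Emit:" by a JSON object that holds its "api" and its "payload", one argument or row to a line. carry_out: Moves the arm, as the interface text tells. Its arguments: {"type":"object","properties":{"rows":{"type":"string"},"claw":{"type":"number"},"force":{"type":"number"}},"required":["rows"]}

```bash
ls; mkdir -p pics
cat > h.py <<'E'
from station import *
import numpy as np, cv2
def cam(n):
    c=read_camera(n); f=200/np.tan(np.radians(c["fov_y"]/2))
    K=np.array([[f,0,c["cx"]],[0,f,c["cy"]],[0,0,1]]); return c,K,np.array(c["distortion"],float),np.array(c["world_to_cam"])
def ray(C,px):
    c,K,d,T=C; u=cv2.undistortPoints(np.array([[px]],float),K,d)[0,0]
    v=T[:3,:3].T@np.array([u[0],-u[1],-1]); return -T[:3,:3].T@T[:3,3],v/np.linalg.norm(v)
def onz(C,px,z):
    o,v=ray(C,px); return o+v*(z-o[2])/v[2]
def tri(rs):
    A=sum(np.eye(3)-np.outer(v,v) for o,v in rs); b=sum((np.eye(3)-np.outer(v,v))@o for o,v in rs)
    return np.linalg.solve(A,b)
def proj(C,p):
    c,K,d,T=C; q=T[:3,:3]@np.array(p)+T[:3,3]; q=q*[1,-1,-1]
    return cv2.projectPoints(q[None],np.zeros(3),np.zeros(3),K,d)[0][0,0]
E
python3 - <<'E'
from h import *
o=get_obs(); print({k:np.round(v,3) for k,v in o.items()})
C={n:cam(n) for n in("scene","top","wrist")}
for n in C: cv2.imwrite(f"pics/{n}0.png",C[n][0]["img"]); print(n,np.round(-C[n][3][:3,:3].T@C[n][3][:3,3],3))
for t in "tote footrest cell0 cell1 cell2 blue_can red_can stick cup balm_jar cleaner wax_jar pitch_pipe".split():
    r={}
    for n in("scene","top"):
        L=place_of(n,t)
        if L: r[n]=L[0]; 
    s=t+" "+" ".join(f"{n} {np.round(r[n]['centre'])} {r[n]['confidence']:.2f}" for n in r)
    if len(r)==2: s+=" tri "+str(np.round(tri([ray(C[n],r[n]['centre']) for n in r]),3))
    z=dict(footrest=.24,cell0=.008,cell1=.008,cell2=.008,stick=.005).get(t,.008 if t in("balm_jar","cleaner","wax_jar") else 0)
    for n in r: s+=f" {n}@z "+str(np.round(onz(C[n],r[n]['centre'],z)[:2],3))
    print(s)
E
```

```text
pics
{'t': np.float64(0.0), 'q': array([-1.442,  0.478,  0.022,  1.556, -0.012,  1.109, -0.083]), 'joint_vel': array([ 0.   ,  0.001,  0.   , -0.001,  0.001, -0.   ,  0.001]), 'joint_torque': array([ 0.0000e+00, -5.9645e+01,  1.6080e+00, -2.8118e+01,  1.3000e-02,
        9.0000e-03,  0.0000e+00]), 'eef_pos': array([0.158, 0.656, 0.23 ]), 'tool_rot': array([-0.   ,  0.118,  0.993, -0.001]), 'contact_force': array([0.015, 0.179, 0.339]), 'torque': array([ 0.018, -0.012,  0.016]), 'grasp_force': np.float64(0.0), 'gripper_width': np.float64(0.994)}
scene [ 0.886 -0.601  0.879]
top [ 0.446 -0.065  1.139]
wrist [0.086 0.673 0.372]
tote scene [365. 197.] 0.89 top [256. 195.] 0.94 tri [0.57  0.079 0.011] scene@z [0.569 0.09 ] top@z [0.568 0.078]
footrest scene [372. 132.] 0.93 top [243. 185.] 0.70 tri [0.566 0.077 0.234] scene@z [0.57  0.072] top@z [0.564 0.075]
cell0 scene [355. 204.] 0.78 top [268. 159.] 0.90 tri [0.619 0.013 0.094] scene@z [0.562 0.048] top@z [0.664 0.046]
cell1 scene [355. 204.] 0.78 top [268. 159.] 0.90 tri [0.619 0.013 0.094] scene@z [0.562 0.048] top@z [0.664 0.046]
cell2 scene [355. 204.] 0.78 top [268. 159.] 0.90 tri [0.619 0.013 0.094] scene@z [0.562 0.048] top@z [0.664 0.046]
blue_can top [370. 172.] 0.88 top@z [ 0.632 -0.231]
red_can scene [257. 315.] 0.93 top [409. 200.] 0.84 tri [ 0.554 -0.334  0.013] scene@z [ 0.549 -0.33 ] top@z [ 0.555 -0.338]
stick scene [269. 252.] 0.79 top [355. 233.] 0.62 tri [ 0.466 -0.189 -0.007] scene@z [ 0.471 -0.194] top@z [ 0.465 -0.187]
cup scene [266. 254.] 0.90 top [358. 232.] 0.88 tri [ 0.466 -0.197 -0.002] scene@z [ 0.467 -0.198] top@z [ 0.466 -0.196]
balm_jar scene [254. 316.] 0.57 scene@z [ 0.548 -0.338]
cleaner scene [369. 191.] 0.91 scene@z [0.568 0.109]
wax_jar scene [399. 210.] 0.85 scene@z [0.665 0.097]
pitch_pipe scene [198. 286.] 0.87 top [417. 254.] 0.65 tri [ 0.406 -0.356  0.013] scene@z [ 0.397 -0.354] top@z [ 0.408 -0.357]
```

View pics/scene0.png

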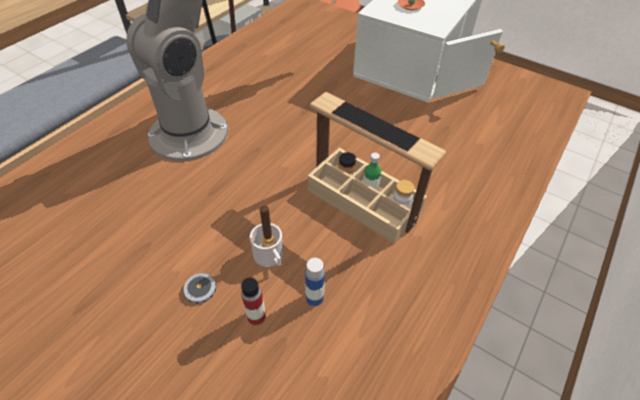

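View pics/top0.png

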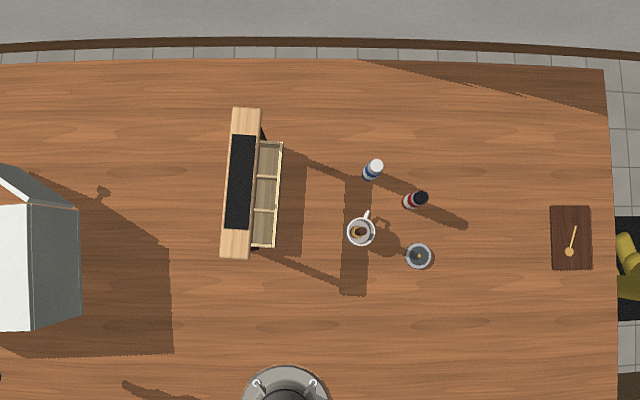

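Emit:
{"api": "carry_out", "payload": {
  "rows": "40 0 40 10; 40 0 40 0"
}}

```text
t: 1.7
eef_pos: [0.2387, 0.656, 0.312]
tool_rot: [-0.0, 0.029, 1.0, -0.0]
contact_force: [-0.3, 0.6, 0.1]
gripper_width: 1.0
grasp_force: 0.0
```

Emit:
{"api": "carry_out", "payload": {
  "rows": "0 0 40 -10.6; 0 0 40 -10.6; 0 0 40 -10.6; 0 0 40 -10.6; 0 0 40 -10.6; 0 0 40 -10.6; 0 0 40 -10.6; 0 0 40 -10.6; 0 0 40 -10.6; 0 0 40 -10.6"
}}

```text
t: 2.95
eef_pos: [0.2303, 0.6328, 0.6557]
tool_rot: [-0.017, 0.818, 0.574, 0.036]
contact_force: [0.4, 0.6, 0.1]
gripper_width: 1.001
grasp_force: 0.0
```

```bash
cat >> h.py <<'E'
from scipy.spatial.transform import Rotation as R
def st():
    o=get_obs(); w,x,y,z=o["tool_rot"]; M=R.from_quat([x,y,z,w]).as_matrix()
    Z=M[:,2]; Y=M[:,1]
    print("t",round(float(o["t"]),2),"q",np.round(o["q"],2),"p",np.round(o["eef_pos"],4),"lean",np.round(np.degrees(np.arccos(-Z[2])),1),"az",np.round(np.degrees(np.arctan2(Z[1],Z[0])),1),"Y",np.round(Y,3),"Z",np.round(Z,3),"grip",np.round(o["eef_pos"]-grip_point_offset*Z,4),"w",round(float(o["gripper_width"]),3),"f",np.round(o["contact_force"],1),round(float(o["grasp_force"]),1))
    return o,M
E
python3 -c "
from h import *
st()"
```

```text
t 2.95 q [-1.51  0.42  0.39  0.75 -0.15  1.92 -1.57] p [0.2303 0.6328 0.6557] lean 4.6 az 60.6 Y [ 0.94  -0.341  0.013] Z [ 0.039  0.07  -0.997] grip [0.2296 0.6315 0.6743] w 1.001 f [0.4 0.6 0.1] 0.0
```

Emit:
{"api": "carry_out", "payload": {
  "rows": "0 0 50 0; 0 0 50 0; 0 0 50 0; 0 0 50 0; 0 0 50 0"
}}

```text
t: 3.58
eef_pos: [0.216, 0.59, 0.767]
tool_rot: [-0.071, 0.809, 0.572, 0.114]
contact_force: [0.6, 0.4, 0.9]
gripper_width: 1.0
grasp_force: 0.0
```

```bash
python3 -c "
from h import *
st()"
```

```text
t 3.58 q [-1.61  0.3   0.5   0.69 -0.16  1.92 -1.56] p [0.216 0.59  0.767] lean 15.5 az 67.2 Y [ 0.942 -0.335  0.016] Z [ 0.104  0.246 -0.964] grip [0.214  0.5854 0.785 ] w 1.0 f [0.6 0.4 0.9] 0.0
```

Emit:
{"api": "carry_out", "payload": {
  "rows": "0 0 60 0; 0 0 60 0; 0 0 60 0; 0 0 60 0; 0 0 60 0; 0 0 60 0; 0 0 60 0; 0 0 60 0; 0 0 60 0"
}}

```text
t: 4.7
eef_pos: [0.1946, 0.524, 0.9723]
tool_rot: [-0.185, 0.769, 0.545, 0.28]
contact_force: [0.9, -0.5, 0.0]
gripper_width: 0.998
grasp_force: 0.0
```

```bash
python3 -c "
from h import *
st()"
```

```text
t 4.7 q [-1.71  0.21  0.72  0.37 -0.25  1.92 -1.56] p [0.1946 0.524  0.9723] lean 39.2 az 68.7 Y [ 0.941 -0.338  0.021] Z [ 0.229  0.589 -0.775] grip [0.1903 0.513  0.9868] w 0.998 f [ 0.9 -0.5  0. ] 0.0
```

```bash
cat >> h.py <<'E'
from scipy.optimize import minimize
def hullmask(C,P):
    q=np.array([proj(C,p) for p in P]); m=np.zeros((400*4,640*4),np.uint8)
    cv2.fillConvexPoly(m,cv2.convexHull(((q+.5)*4).astype(np.int32)),1); return cv2.resize(m.astype(np.float32),(640,400),interpolation=cv2.INTER_AREA)
def cyl(x,y,r,z0,z1): return [[x+r*np.cos(a),y+r*np.sin(a),z] for a in np.linspace(0,2*np.pi,24) for z in(z0,z1)]
def box(x,y,th,x0,x1,y0,y1,z0,z1):
    c,s=np.cos(th),np.sin(th); return [[x+c*a-s*b,y+s*a+c*b,z] for a in(x0,x1) for b in(y0,y1) for z in(z0,z1)]
def fit(parts,p0,views,step):
    def cost(p):
        e=0
        for C,m in views:
            M=np.zeros((400,640),np.float32)
            for P in parts(p): M=np.maximum(M,hullmask(C,P))
            e+=1-np.minimum(M,m).sum()/np.maximum(M,m).sum()
        return e/len(views)
    s=np.vstack([p0]+[np.array(p0)+np.eye(len(p0))[i]*step[i] for i in range(len(p0))])
    r=minimize(cost,p0,method="Nelder-Mead",options=dict(initial_simplex=s,xatol=2e-4,fatol=1e-4,maxiter=120)); return r.x,r.fun
def can(p): return [cyl(p[0],p[1],.02,0,.11),cyl(p[0],p[1],.0165,.11,.14)]
def canz(z): return lambda p:[cyl(p[0],p[1],.02,z,z+.11),cyl(p[0],p[1],.0165,z+.11,z+.14)]
def tote(p): 
    x,y,t=p; return [box(x,y,t,-.067,.067,-.137,.137,0,.06),box(x,y,t,-.032,.032,-.162,.162,.24,.256)]+[box(x,y,t,-.022,.022,a,b,0,.24) for a,b in((-.147,-.137),(.137,.147))]
def look(t,cs=("scene","top")):
    V={}
    for n in cs:
        L=outline_of(n,t)
        if L: V[n]=L[0]["pixels"].astype(np.float32)
    return V
E
python3 - <<'E'
from h import *
st(); C={n:cam(n) for n in("scene","top")}
for t,f,p0,s in(("blue_can",can,[.632,-.231],[.01,.01]),("red_can",can,[.552,-.334],[.01,.01]),("tote",tote,[.569,.08,1.5],[.01,.01,.08])):
    V=look(t)
    for g in (list(V),)+tuple([n] for n in V):
        p,e=fit(f,p0,[(C[n],V[n]) for n in g],s); print(t,g,np.round(p,4),"loss",round(e,3))
V=look("stick"); np.savez("stick.npz",**V)
for n in V:
    ys,xs=np.nonzero(V[n]); print("stick",n,len(ys),xs.min(),xs.max(),ys.min(),ys.max())
    print(cv2.fitLine(np.c_[xs,ys].astype(np.float32),2,0,.01,.01).ravel())
V2={n:recognise(n,"stick") for n in C}; 
print([ (n,[np.round(onz(C[n],d["centre"],.165),3) for d in V2[n]]) for n in V2])
L={n:place_of(n,"stick") for n in C}
# fit stick with handle vertical plus tilt
def stick(p): 
    x,y,a,b=p; return [[[x+a*z+r*np.cos(t),y+b*z+r*np.sin(t),z+.005] for t in np.linspace(0,6.28,16) for z in(.078,.160)] for r in(.01,)]
for g in(list(V),): print(fit(stick,[.466,-.19,0,0],[(C[n],V[n]) for n in g],[.01,.01,.1,.1]))
V=look("cup")
print("cup",fit(lambda p:[cyl(p[0],p[1],.036,0,.075)],[.466,-.197],[(C[n],V[n]) for n in V],[.01,.01]))
E
```

```text
t 4.7 q [-1.71  0.21  0.72  0.37 -0.25  1.92 -1.56] p [0.1946 0.524  0.9723] lean 39.2 az 68.7 Y [ 0.941 -0.338  0.021] Z [ 0.229  0.589 -0.775] grip [0.1903 0.513  0.9868] w 0.998 f [ 0.9 -0.5  0. ] 0.0
blue_can ['scene', 'top'] [ 0.6262 -0.2275] loss 0.086
blue_can ['scene'] [ 0.6276 -0.2271] loss 0.05
blue_can ['top'] [ 0.6246 -0.2275] loss 0.056
red_can ['scene', 'top'] [ 0.5494 -0.3343] loss 0.106
red_can ['scene'] [ 0.5516 -0.3352] loss 0.054
red_can ['top'] [ 0.548  -0.3337] loss 0.114
tote ['scene', 'top'] [0.5711 0.0794 1.4983] loss 0.087
tote ['scene'] [0.5717 0.0781 1.4941] loss 0.124
tote ['top'] [0.5708 0.0799 1.4954] loss 0.048
stick scene 401 260 275 206 247
[1.1889148e-01 9.9290723e-01 2.6649377e+02 2.2854115e+02]
stick top 152 351 366 226 237
[ 9.9192792e-01 -1.2680283e-01  3.5811185e+02  2.3176973e+02]
[('scene', [array([ 0.505, -0.231,  0.165])]), ('top', [array([ 0.464, -0.18 ,  0.165])])]
(array([ 0.45820678, -0.17178332,  0.05174485, -0.09782358]), np.float64(0.38692086935043335))
cup (array([ 0.47008548, -0.1952663 ]), np.float64(0.31682735681533813))
```

Emit:
{"api": "carry_out", "payload": {
  "rows": "25 -40 -50 1.6; 25 -40 -50 1.6; 35 -50 -50 1.6; 40 -55 -40 1.6; 50 -60 -40 1.6; 50 -60 -40 1.6; 50 -60 -40 1.6; 50 -60 -20 1.6; 50 -60 -20 1.6; 50 -60 -20 1.6"
}}

```text
t: 6.75
eef_pos: [0.4704, 0.1491, 0.7532]
tool_rot: [-0.217, 0.708, 0.622, 0.254]
contact_force: [1.7, -0.4, -0.2]
gripper_width: 1.004
grasp_force: 0.0
```

```bash
python3 -c "
from h import *
st()"
```

```text
t 6.75 q [-1.54 -0.29  1.11  1.23 -0.31  1.67 -0.62] p [0.4704 0.1491 0.7532] lean 39.0 az 81.9 Y [ 0.991 -0.131  0.008] Z [ 0.089  0.624 -0.777] grip [0.4687 0.1374 0.7677] w 1.004 f [ 1.7 -0.4 -0.2] 0.0
```

Emit:
{"api": "carry_out", "payload": {
  "rows": "15 -30 -40 0; 15 -30 -40 0; 15 -40 -40 1; 15 -40 -40 1; 15 -45 -40 1; 15 -45 -35 0; 15 -45 -35 0; 15 -45 -35 0; 15 -45 -35 0; 15 -45 -35 0"
}}

```text
t: 8.0
eef_pos: [0.4485, -0.1504, 0.4222]
tool_rot: [-0.141, 0.717, 0.629, 0.265]
contact_force: [0.1, -0.7, -0.3]
gripper_width: 0.999
grasp_force: 0.0
```

```bash
python3 -c "
from h import *
st()"
```

```text
t 8.0 q [-1.1  -0.34  1.46  1.83 -0.28  1.35  0.28] p [ 0.4485 -0.1504  0.4222] lean 35.0 az 69.2 Y [ 0.977 -0.17   0.132] Z [ 0.204  0.536 -0.82 ] grip [ 0.4447 -0.1604  0.4375] w 0.999 f [ 0.1 -0.7 -0.3] 0.0
```

```bash
cat > kin.py <<'E'
import numpy as np, itertools
from scipy.spatial.transform import Rotation as R
from scipy.optimize import least_squares
D=[([-1.442,.478,.022,1.556,-.012,1.109,-.083],[.158,.656,.230],[0,.118,.993,-.001]),
([-1.318,.463,.011,1.393,-.005,1.287,.205],[.2387,.656,.312],[0,.029,1,0]),
([-1.51,.42,.39,.75,-.15,1.92,-1.57],[.2303,.6328,.6557],[-.017,.818,.574,.036]),
([-1.61,.30,.50,.69,-.16,1.92,-1.56],[.216,.59,.767],[-.071,.809,.572,.114]),
([-1.71,.21,.72,.37,-.25,1.92,-1.56],[.1946,.524,.9723],[-.185,.769,.545,.28]),
([-1.54,-.29,1.11,1.23,-.31,1.67,-.62],[.4704,.1491,.7532],[-.217,.708,.622,.254]),
([-1.10,-.34,1.46,1.83,-.28,1.35,.28],[.4485,-.1504,.4222],[-.141,.717,.629,.265])]
def fk(q,s,p):
    c1,c7,d,a,ax,b,bx,c,cx=p; M=np.eye(3); x=np.array([0,0,d])
    M=M@R.from_euler('z',s[0]*q[0]+c1).as_matrix()@R.from_euler('y',q[1]).as_matrix()@R.from_euler('z',s[1]*q[2]).as_matrix()
    x=x+M@[ax,0,a]; M=M@R.from_euler('y',q[3]).as_matrix()@R.from_euler('z',s[2]*q[4]).as_matrix()
    x=x+M@[bx,0,b]; M=M@R.from_euler('y',q[5]).as_matrix()
    x=x+M@[cx,0,c]; M=M@R.from_euler('z',s[3]*q[6]+c7).as_matrix(); return x,M
def res(p,s):
    r=[]
    for q,x,w in D:
        X,M=fk(q,s,p); W=R.from_quat([w[1],w[2],w[3],w[0]]).as_matrix(); r+=list(X-x)+list((M-W).ravel()*.2)
    return np.array(r)
def solve():
    best=None
    for s in itertools.product([-1,1],repeat=4):
        for c7 in(0,1.57,3.14,-1.57):
            o=least_squares(res,[-.107,c7,.3,.5,0,.47,0,.3,0],args=(s,))
            if best is None or o.cost<best[0]: best=(o.cost,s,o.x)
    return best
if __name__=="__main__":
    b=solve(); print(b[0],b[1],np.round(b[2],4)); print(np.abs(res(b[2],b[1])).reshape(-1,12).max(1).round(4))
E
python3 kin.py
```

```text
0.0005438898913934958 (-1, -1, -1, -1) [-8.3300e-02  1.4925e+00  3.1650e-01  4.8800e-01  5.0000e-04  4.7590e-01
  3.8000e-03  3.0560e-01 -2.4400e-02]
[0.0058 0.0034 0.0063 0.0046 0.0089 0.0091 0.0096]
```

```bash
cat > ik.py <<'E'
from kin import *
b=solve(); s,p=b[1],b[2]
lo=np.array([-2.96,-.34,-1.41,.24,-1.37,.17,-2.96]);hi=np.array([2.96,2.1,1.46,2.44,4.51,1.92,2.96])
def want(lean,az,flip=0):
    l,a=np.radians([lean,az]); Z=np.array([np.sin(l)*np.cos(a),np.sin(l)*np.sin(a),-np.cos(l)]); Y=np.array([np.sin(a),-np.cos(a),0])*(-1 if flip else 1)
    return np.c_[np.cross(Y,Z),Y,Z]
def ik(x,M,n=12,seed=None):
    rng=np.random.default_rng(0); out=[]
    for i in range(n):
        q0=rng.uniform(lo,hi) if seed is None or i else seed
        f=lambda q:np.r_[(lambda X,W:np.r_[X-x,(W-M).ravel()*.2])(*fk(q,s,p)),1e-4*(q-(lo+hi)/2)/(hi-lo)]
        o=least_squares(f,np.clip(q0,lo+.01,hi-.01),bounds=(lo,hi))
        if np.abs(o.fun[:12]).max()<.003: out.append(o.x)
    return out
E
python3 - <<'E'
from ik import *
for nm,g in dict(blue=(.626,-.2275,.095),red=(.55,-.334,.095),stick=(.466,-.19,.135),c0=(.6565,.042,.103),c1=(.569,.0485,.103),c2=(.481,.055,.14),c0up=(.6565,.042-.09,.19)).items():
  for lean in(40,30):
    for fl in(0,1):
        M=want(lean,85.8,fl); S=ik(np.array(g)+.019*M[:,2],M)
        marg=[np.minimum(q-lo,hi-q).min() for q in S]
        print(nm,lean,fl,len(S),[list(np.round(S[i],2))+['m',round(marg[i],2)] for i in np.argsort(marg)[-2:]])
E
```

```text
blue 40 0 7 [[np.float64(0.76), np.float64(0.87), np.float64(-0.38), np.float64(1.46), np.float64(-0.35), np.float64(1.21), np.float64(0.58), 'm', np.float64(0.71)], [np.float64(0.83), np.float64(0.9), np.float64(-0.49), np.float64(1.46), np.float64(-0.26), np.float64(1.19), np.float64(0.51), 'm', np.float64(0.73)]]
blue 40 1 7 [[np.float64(0.59), np.float64(0.84), np.float64(-0.13), np.float64(1.46), np.float64(-0.53), np.float64(1.26), np.float64(-2.45), 'm', np.float64(0.51)], [np.float64(0.59), np.float64(0.84), np.float64(-0.12), np.float64(1.46), np.float64(-0.54), np.float64(1.26), np.float64(-2.45), 'm', np.float64(0.51)]]
blue 30 0 7 [[np.float64(0.67), np.float64(0.79), np.float64(-0.32), np.float64(1.52), np.float64(-0.28), np.float64(1.1), np.float64(0.51), 'm', np.float64(0.82)], [np.float64(0.74), np.float64(0.81), np.float64(-0.41), np.float64(1.52), np.float64(-0.21), np.float64(1.09), np.float64(0.46), 'm', np.float64(0.83)]]
blue 30 1 10 [[np.float64(0.48), np.float64(0.77), np.float64(-0.03), np.float64(1.52), np.float64(-0.49), np.float64(1.15), np.float64(-2.49),
[... 7099 characters left out ...]
np.float64(1.2), np.float64(-2.63), 'm', np.float64(0.33)]]
c0up 30 0 7 [[np.float64(0.41), np.float64(0.59), np.float64(-0.29), np.float64(1.62), np.float64(-0.41), np.float64(1.08), np.float64(0.31), 'm', np.float64(0.82)], [np.float64(0.41), np.float64(0.59), np.float64(-0.28), np.float64(1.62), np.float64(-0.41), np.float64(1.08), np.float64(0.32), 'm', np.float64(0.82)]]
c0up 30 1 10 [[np.float64(0.22), np.float64(0.58), np.float64(-0.02), np.float64(1.62), np.float64(-0.56), np.float64(1.13), np.float64(-2.72), 'm', np.float64(0.24)], [np.float64(0.22), np.float64(0.58), np.float64(-0.02), np.float64(1.62), np.float64(-0.56), np.float64(1.13), np.float64(-2.72), 'm', np.float64(0.24)]]
```

```bash
cat > sim.py <<'E'
from ik import *
vmax=.7*np.array([2.39,2.39,3.14,3.14,3.14,3.14,3.14])/8
def err(q,x,M,w):
    X,W=fk(q,s,p); return np.r_[x-X,w*R.from_matrix(M@W.T).as_rotvec()]
def jac(q,w):
    J=np.zeros((6,7)); X,W=fk(q,s,p)
    for i in range(7):
        d=q.copy(); d[i]+=1e-5; a,B=fk(d,s,p); J[:,i]=np.r_[(a-X),w*R.from_matrix(B@W.T).as_rotvec()]/1e-5
    return J
def row(q,x,M,mode="dls",w=.3,lam=.05,n=8,home=None,k=0):
    q0=q.copy()
    for _ in range(n):
        e=err(q,x,M,w); J=jac(q,w); P=J.T@np.linalg.inv(J@J.T+lam**2*np.eye(6)); dq=P@e
        if home is not None: dq+=k*(np.eye(7)-np.linalg.pinv(J)@J)@(home-q)
        q=np.clip(q+dq,lo,hi)
    d=q-q0; f=min(1,(vmax/np.maximum(abs(d),1e-9)).min()); return q0+f*d
def run(q,rows,**kw):
    q=np.array(q,float)
    for r in rows:
        x,M=fk(q,s,p); x=x+np.array(r[:3])/1e3; M=R.from_euler('z',np.radians(r[3])).as_matrix()@M
        q=row(q,x,M,**kw)
    return q
def rows(t): return [list(map(float,a.split())) for a in t.split(";")]
def info(q):
    x,M=fk(q,s,p); Z=M[:,2]; return f"q {np.round(q,2)} p {x.round(3)} lean {np.degrees(np.arccos(-Z[2])):.1f} az {np.degrees(np.arctan2(Z[1],Z[0])):.1f} Yz {M[2,1]:.3f}"
E
python3 - <<'E'
from sim import *
A=[(D[1][0],rows(";".join(["0 0 40 -10.6"]*10)),D[2][0]),(D[2][0],rows(";".join(["0 0 50 0"]*5)),D[3][0]),(D[3][0],rows(";".join(["0 0 60 0"]*9)),D[4][0]),
(D[4][0],rows("25 -40 -50 1.6; 25 -40 -50 1.6; 35 -50 -50 1.6; 40 -55 -40 1.6; 50 -60 -40 1.6; 50 -60 -40 1.6; 50 -60 -40 1.6; 50 -60 -20 1.6; 50 -60 -20 1.6; 50 -60 -20 1.6"),D[5][0]),
(D[5][0],rows("15 -30 -40 0; 15 -30 -40 0; 15 -40 -40 1; 15 -40 -40 1; 15 -45 -40 1; 15 -45 -35 0; 15 -45 -35 0; 15 -45 -35 0; 15 -45 -35 0; 15 -45 -35 0"),D[6][0])]
for kw in (dict(),dict(lam=.2),dict(lam=.02,n=20),dict(w=1.),dict(w=.1)):
    print(kw)
    for q,r,g in A: print("  ",info(run(q,r,**kw)),"true",g)
E
```

```text
{}
   q [-1.37  0.67  0.27  0.24 -0.15  1.92 -1.6 ] p [0.276 0.746 0.711] lean 18.7 az 58.9 Yz 0.063 true [-1.51, 0.42, 0.39, 0.75, -0.15, 1.92, -1.57]
   q [-1.24  0.75  0.25  0.24 -0.26  1.92 -1.68] p [0.351 0.749 0.643] lean 13.9 az 75.1 Yz -0.056 true [-1.61, 0.3, 0.5, 0.69, -0.16, 1.92, -1.56]
   q [-1.02  0.9   0.14  0.24 -0.42  1.92 -2.01] p [0.453 0.738 0.528] lean 16.5 az 127.5 Yz -0.285 true [-1.71, 0.21, 0.72, 0.37, -0.25, 1.92, -1.56]
   q [-1.99 -0.34  1.46  1.41  0.03  1.44 -0.42] p [0.561 0.152 0.594] lean 25.6 az 67.1 Yz 0.189 true [-1.54, -0.29, 1.11, 1.23, -0.31, 1.67, -0.62]
   q [-1.81 -0.34  1.46  1.65  0.02  1.36  0.15] p [0.528 0.088 0.471] lean 20.5 az 77.5 Yz 0.225 true [-1.1, -0.34, 1.46, 1.83, -0.28, 1.35, 0.28]
{'lam': 0.2}
   q [-1.45  0.49  0.3   0.54 -0.12  1.92 -1.59] p [0.244 0.676 0.699] lean 11.8 az 57.0 Yz 0.048 true [-1.51, 0.42, 0.39, 0.75, -0.15, 1.92, -1.57]
   q [-1.39  0.47  0.35  0.24 -0.22  1.92 -1.6 ] p [0.253 0.657 0.858] lean 29.8 az 64.2 Yz 0.045 true [-1.61, 0.3, 0.5, 0.69, -0.16, 1.92, -1.56]
   q [-1.38  0.29  0.45  0.24 -0.33  1.72 
[... 1989 characters left out ...]
1.59] p [0.257 0.709 0.724] lean 16.8 az 59.1 Yz 0.057 true [-1.51, 0.42, 0.39, 0.75, -0.15, 1.92, -1.57]
   q [-1.33  0.54  0.33  0.24 -0.25  1.88 -1.62] p [0.286 0.692 0.817] lean 28.1 az 66.8 Yz 0.003 true [-1.61, 0.3, 0.5, 0.69, -0.16, 1.92, -1.56]
   q [-1.16  0.47  0.37  0.24 -0.5   1.64 -1.75] p [0.366 0.673 0.922] lean 47.1 az 72.5 Yz -0.222 true [-1.71, 0.21, 0.72, 0.37, -0.25, 1.92, -1.56]
   q [-1.97 -0.34  1.46  1.37  0.03  1.47 -0.39] p [0.565 0.138 0.612] lean 25.9 az 64.9 Yz 0.210 true [-1.54, -0.29, 1.11, 1.23, -0.31, 1.67, -0.62]
   q [-1.69 -0.34  1.46  1.71 -0.01  1.19  0.17] p [0.563 0.042 0.457] lean 25.5 az 58.8 Yz 0.336 true [-1.1, -0.34, 1.46, 1.83, -0.28, 1.35, 0.28]
```

```bash
cat >> sim.py <<'E'
from scipy.optimize import lsq_linear
home0=np.array([0,.48,0,1.55,0,1.1,0.])
def row(q,x,M,w=.3,mu=.02,kh=0,n=1,vb=True):
    q0=q.copy(); L=np.maximum(lo,q0-vmax) if vb else lo; H=np.minimum(hi,q0+vmax) if vb else hi
    for _ in range(n):
        e=err(q,x,M,w); J=jac(q,w); A=np.r_[J,mu*np.eye(7)]; b_=np.r_[e,mu*(kh*(home0-q)+(q0-q))]
        q=np.clip(q+lsq_linear(A,b_,(np.minimum(L-q,-1e-9),np.maximum(H-q,1e-9))).x,L,H)
    d=q-q0; f=min(1,(vmax/np.maximum(abs(d),1e-9)).min()); return q0+f*d
E
cat > t.py <<'E'
from sim import *
A=[(D[1][0],rows(";".join(["0 0 40 -10.6"]*10)),D[2][0]),(D[2][0],rows(";".join(["0 0 50 0"]*5)),D[3][0]),(D[3][0],rows(";".join(["0 0 60 0"]*9)),D[4][0]),
(D[4][0],rows("25 -40 -50 1.6; 25 -40 -50 1.6; 35 -50 -50 1.6; 40 -55 -40 1.6; 50 -60 -40 1.6; 50 -60 -40 1.6; 50 -60 -40 1.6; 50 -60 -20 1.6; 50 -60 -20 1.6; 50 -60 -20 1.6"),D[5][0]),
(D[5][0],rows("15 -30 -40 0; 15 -30 -40 0; 15 -40 -40 1; 15 -40 -40 1; 15 -45 -40 1; 15 -45 -35 0; 15 -45 -35 0; 15 -45 -35 0; 15 -45 -35 0; 15 -45 -35 0"),D[6][0])]
for w in(.1,.3,1):
  for mu in(.01,.05,.2):
    for n,vb in((3,True),(3,False)):
      Q=[run(q,r,w=w,mu=mu,n=n,vb=vb) for q,r,g in A]
      print(w,mu,n,vb,[np.round(np.abs(a-np.array(g[2])).max(),2) for a,g in zip(Q,A)])
E
time python3 t.py
python3 -c "
from h import *
st()"
```

```text
0.1 0.01 3 True [np.float64(0.2), np.float64(0.43), np.float64(0.85), np.float64(0.37), np.float64(0.81)]
0.1 0.01 3 False [np.float64(0.2), np.float64(0.43), np.float64(0.85), np.float64(0.35), np.float64(0.81)]
0.1 0.05 3 True [np.float64(0.34), np.float64(0.39), np.float64(0.81), np.float64(0.42), np.float64(0.66)]
0.1 0.05 3 False [np.float64(0.34), np.float64(0.39), np.float64(0.81), np.float64(0.42), np.float64(0.66)]
0.1 0.2 3 True [np.float64(1.43), np.float64(0.19), np.float64(0.56), np.float64(0.68), np.float64(0.77)]
0.1 0.2 3 False [np.float64(1.43), np.float64(0.19), np.float64(0.56), np.float64(0.68), np.float64(0.77)]
0.3 0.01 3 True [np.float64(0.45), np.float64(0.26), np.float64(0.68), np.float64(0.4), np.float64(0.28)]
0.3 0.01 3 False [np.float64(0.45), np.float64(0.19), np.float64(0.54), np.float64(0.35), np.float64(0.28)]
0.3 0.05 3 True [np.float64(0.12), np.float64(0.22), np.float64(0.31), np.float64(0.35), np.float64(0.25)]
0.3 0.05 3 False [np.float64(0.12), np.float64(0.22), np.float64(0.31), np.float64(0.35), np.float64(0.25)]
0.3 0.2 3 True [np.float64(0.6
[... 364 characters left out ...]
at64(0.35), np.float64(0.11)]
1 0.05 3 True [np.float64(0.2), np.float64(0.31), np.float64(0.47), np.float64(0.38), np.float64(0.12)]
1 0.05 3 False [np.float64(0.2), np.float64(0.31), np.float64(0.47), np.float64(0.37), np.float64(0.12)]
1 0.2 3 True [np.float64(0.19), np.float64(0.13), np.float64(0.25), np.float64(0.18), np.float64(0.18)]
1 0.2 3 False [np.float64(0.19), np.float64(0.13), np.float64(0.25), np.float64(0.18), np.float64(0.18)]
t 8.0 q [-1.1  -0.34  1.46  1.83 -0.28  1.35  0.28] p [ 0.4485 -0.1504  0.4222] lean 35.0 az 69.2 Y [ 0.977 -0.17   0.132] Z [ 0.204  0.536 -0.82 ] grip [ 0.4447 -0.1604  0.4375] w 0.999 f [ 0.1 -0.7 -0.3] 0.0
real	0m38.441s
user	0m38.952s
sys	0m0.080s
```

```bash
nproc
cat >> sim.py <<'E'
def rz(a): c,s_=np.cos(a),np.sin(a); return np.array([[c,-s_,0],[s_,c,0],[0,0,1]])
def ry(a): c,s_=np.cos(a),np.sin(a); return np.array([[c,0,s_],[0,1,0],[-s_,0,c]])
def fkj(q):
    c1,c7,d,a,ax,b,bx,c,cx=p; x=np.array([0,0,d]); M=np.eye(3); P=[];A=[]
    def z(sg,v):
        nonlocal M; A.append(sg*M[:,2]);P.append(x); M=M@rz(v)
    def y(v):
        nonlocal M; A.append(M[:,1]);P.append(x); M=M@ry(v)
    z(s[0],s[0]*q[0]+c1); y(q[1]); z(s[1],s[1]*q[2]); x=x+M@[ax,0,a]; y(q[3]); z(s[2],s[2]*q[4]); x=x+M@[bx,0,b]; y(q[5]); x=x+M@[cx,0,c]; z(s[3],s[3]*q[6]+c7)
    return x,M,np.array([np.r_[np.cross(u,x-o),u] for u,o in zip(A,P)]).T
def row(q,x,M,w=1.,mu=.2,n=2):
    q0=q.copy(); L=np.maximum(lo,q0-vmax); H=np.minimum(hi,q0+vmax)
    for _ in range(n):
        X,W,J=fkj(q); E=M@W.T; th=.5*np.array([E[2,1]-E[1,2],E[0,2]-E[2,0],E[1,0]-E[0,1]])
        A=np.r_[J,mu*np.eye(7)]; b_=np.r_[x-X,th,mu*(q0-q)]
        dq=np.linalg.lstsq(A,b_,rcond=None)[0]
        if ((q+dq<L)|(q+dq>H)).any(): dq=lsq_linear(A,b_,(np.minimum(L-q,-1e-9),np.maximum(H-q,1e-9)),max_iter=20).x
        q=np.clip(q+dq,L,H)
    return q
def run(q,rows,tr=None):
    q=np.array(q,float)
    for r in rows:
        x,M,_=fkj(q); x=x+np.array(r[:3])/1e3; M=rz(np.radians(r[3]))@M
        q=row(q,x,M)
        if tr is not None: tr.append(q)
    return q
E
cat > plan.py <<'E'
from sim import *
import sys,json
from multiprocessing import Pool
q0=np.array(D[6][0],float); N=8; K=4
def ev(v):
    v=np.array(v).reshape(K,4); tr=[]; q=run(q0,[r for r in v for _ in range(N)],tr)
    x,M,_=fkj(q); Z=M[:,2]; lean=np.degrees(np.arccos(-Z[2])); az=np.degrees(np.arctan2(Z[1],Z[0])); zmin=0
    for a in tr: 
        X,W,_=fkj(a); zmin+=max(0,.33-X[2])+max(0,X[0]-.85)
    zmin-=max(0,.33-x[2])
    return 4*np.abs(x-[.6,-.28,.25]).sum()+abs(M[2,1])*15+max(0,abs(lean-38)-3)*.1+abs(az-85.8)*.01+max(0,q[2]-.5)*2+max(0,-.15-q[1])*2+10*zmin
def mut(a):
    v,sd,seed=a; rng=np.random.default_rng(seed); v=np.clip(v+rng.normal(size=(K,4))*sd*np.array([20,20,20,3]),-[50,50,50,10.] if 0 else -np.array([50,50,50,10.]),[50,50,50,10.]); return ev(v),v
if __name__=="__main__":
    import time; t0=time.time()
    with Pool() as P:
        pop=P.map(mut,[(np.zeros((K,4)),1.5,i) for i in range(160)]); pop.sort(key=lambda a:a[0]); sd=1; k=1000
        while time.time()-t0<150:
            pop=pop[:10]; new=P.map(mut,[(pop[i%10][1],sd*(.3+.7*(i%3)),k+i) for i in range(80)]); k+=80; sd=max(.1,sd*.93); pop=sorted(pop+new,key=lambda a:a[0])
    for c,v in pop[:1]:
        v=np.round(v,0); print(c,ev(v)); print(v.tolist()); q=q0
        for r in v: q=run(q,[r]*N); print(info(q))
E
OMP_NUM_THREADS=1 python3 plan.py
```

```text
4
1.2585998181586082 2.1280339886333683
[[-8.0, -13.0, 23.0, 1.0], [-42.0, 27.0, 23.0, -5.0], [-4.0, 42.0, -41.0, -1.0], [35.0, 1.0, -31.0, -10.0]]
q [-1.02 -0.34  1.46  1.52 -0.27  1.75  0.37] p [ 0.393 -0.221  0.561] lean 34.9 az 70.1 Yz 0.188
q [-0.23 -0.34  0.91  1.3  -0.37  1.92 -0.15] p [ 0.276 -0.254  0.743] lean 35.6 az 37.8 Yz 0.142
q [ 0.09 -0.34  0.45  1.83 -0.43  1.46 -0.23] p [ 0.384 -0.145  0.546] lean 34.2 az 39.9 Yz 0.059
q [ 0.18  0.12  0.29  1.97 -0.2   0.44 -1.46] p [ 0.579 -0.327  0.324] lean 35.2 az -25.7 Yz -0.030
```

Emit:
{"api": "carry_out", "payload": {
  "rows": "-8 -13 23 1; -8 -13 23 1; -8 -13 23 1; -8 -13 23 1; -8 -13 23 1; -8 -13 23 1; -42 27 23 -5; -42 27 23 -5; -42 27 23 -5; -42 27 23 -5"
}}

```text
t: 9.25
eef_pos: [0.2978, -0.1689, 0.6199]
tool_rot: [-0.123, 0.741, 0.598, 0.279]
contact_force: [-0.5, -0.7, 0.5]
gripper_width: 1.001
grasp_force: 0.0
```

Emit:
{"api": "carry_out", "payload": {
  "rows": "-42 27 23 -5; -42 27 23 -5; -42 27 23 -5; -42 27 23 -5"
}}

```text
t: 9.75
eef_pos: [0.2306, -0.1331, 0.6631]
tool_rot: [-0.091, 0.791, 0.529, 0.294]
contact_force: [-0.9, 1.0, -0.4]
gripper_width: 1.003
grasp_force: 0.0
```

Run:
```python
from h import *
o,M=st(); np.save("q.npy",o["q"])
from sim import *
q=np.array(o["q"]); print(info(q))
for v in ([[-4,42,-41,-1]],[[-4,42,-41,-1],[25,-10,-35,0]],[[-4,42,-41,-1],[35,1,-31,-10],[0,0,0,10],[0,0,0,4]],[[-4,42,-41,-1],[30,-10,-35,5]],[[30,-5,-35,3],[10,-10,-10,3]]):
    print(v); a=q
    for r in v: a=run(a,[r]*8); print("  ",info(a))
```

```text
t 9.75 q [ 0.65 -0.34  0.21  1.62 -0.59  1.91  0.26] p [ 0.2306 -0.1331  0.6631] lean 35.9 az 51.0 Y [ 0.89  -0.425  0.166] Z [ 0.369  0.455 -0.81 ] grip [ 0.2237 -0.1416  0.6782] w 1.003 f [-0.9  1.  -0.4] 0.0
q [ 0.65 -0.34  0.21  1.62 -0.59  1.91  0.26] p [ 0.291 -0.15   0.66 ] lean 35.9 az 46.2 Yz 0.210
[[-4, 42, -41, -1]]
   q [ 0.61 -0.34 -0.1   2.13 -0.68  1.32  0.18] p [ 0.394 -0.042  0.422] lean 35.8 az 48.4 Yz 0.131
[[-4, 42, -41, -1], [25, -10, -35, 0]]
   q [ 0.61 -0.34 -0.1   2.13 -0.68  1.32  0.18] p [ 0.394 -0.042  0.422] lean 35.8 az 48.4 Yz 0.131
   q [ 0.56  0.22 -0.16  2.07 -0.77  0.87  0.42] p [ 0.538 -0.108  0.223] lean 35.0 az 49.0 Yz 0.118
[[-4, 42, -41, -1], [35, 1, -31, -10], [0, 0, 0, 10], [0, 0, 0, 4]]
   q [ 0.61 -0.34 -0.1   2.13 -0.68  1.32  0.18] p [ 0.394 -0.042  0.422] lean 35.8 az 48.4 Yz 0.131
   q [ 0.81 -0.08 -0.45  2.4  -0.71  0.17 -0.79] p [ 0.474 -0.209  0.248] lean 39.3 az -18.2 Yz 0.050
   q [ 0.77  0.18 -0.49  2.01 -0.65  0.91  0.21] p [ 0.555 -0.066  0.274] lean 34.5 az 52.7 Yz 0.094
   q [ 0.74  0.32 -0.54  1.86 -0.46  1.16  0.49] p [ 0.544 -0.032  0.267] lean 34.2 az 82.9 Yz 0.101
[[-4, 42, -41, -1], [30, -10, -35, 5]]
   q [ 0.61 -0.34 -0.1   2.13 -0.68  1.32  0.18] p [ 0.394 -0.042  0.422] lean 35.8 az 48.4 Yz 0.131
   q [ 0.48  0.44 -0.2   1.8  -0.54  1.17  0.74] p [ 0.563 -0.064  0.204] lean 34.8 az 86.4 Yz 0.131
[[30, -5, -35, 3], [10, -10, -10, 3]]
   q [ 0.51  0.13  0.07  1.68 -0.59  1.55  0.66] p [ 0.5   -0.164  0.43 ] lean 35.5 az 70.4 Yz 0.198
   q [ 0.5   0.43  0.01  1.45 -0.48  1.65  0.98] p [ 0.556 -0.2    0.351] lean 35.0 az 92.9 Yz 0.200
```

```bash
cat > kin2.py <<'E'
from kin import *
import kin
Dx=list(D)+[([.65,-.34,.21,1.62,-.59,1.91,.26],[.2306,-.1331,.6631],[-.091,.791,.529,.294])]
def r2(v,s):
    r=[]
    for i,(q,x,w) in enumerate(Dx):
        qq=np.array(q)+v[9+7*i:16+7*i]; X,M=fk(qq,s,v[:9]); W=R.from_quat([w[1],w[2],w[3],w[0]]).as_matrix(); r+=list((X-x)/.001)+list((M-W).ravel()/.004)
    return np.r_[r,v[9:]/.003]
b=solve()
o=least_squares(r2,np.r_[b[2],np.zeros(7*len(Dx))],args=(b[1],)); print(o.cost,np.round(o.x[:9],4))
n=12*len(Dx); print(np.abs(o.fun[:n]).reshape(-1,12).round(1)); print(o.x[9:].reshape(-1,7).round(3))
E
python3 kin2.py
python3 - <<'E'
import sys; sys.path.insert(0,'.')
from h import *
o=get_obs(); print({k:np.round(o[k],4).tolist() for k in("t","q","joint_vel","eef_pos","tool_rot")})
E
```

```text
834.6964159897859 [-0.0818  1.4902  0.2983  0.5113  0.0206  0.4865 -0.0072  0.3124  0.0073]
[[ 0.3  4.1  2.8  0.2  0.8  0.5  0.8  0.2  0.3  0.6  0.2  0. ]
 [ 0.4  4.2  1.5  0.   0.8  0.2  0.8  0.   0.9  0.3  0.9  0. ]
 [ 0.5  1.1  0.   0.3  0.1  0.9  0.1  0.4  0.7  0.4  1.   0. ]
 [ 1.6  0.   0.5  0.   0.3  2.5  0.1  0.6  1.2  0.3  2.7  0. ]
 [ 5.8  3.6  3.6  1.8  1.3  7.   0.3  3.   2.1  0.3  6.7  0.6]
 [ 9.4  0.4  1.3  0.1  0.7  6.4  1.2  3.9  2.4  1.5  5.4  1.1]
 [ 6.4  0.9  2.2  1.2  1.   5.   1.3  1.4  2.4  1.7  5.2  0.3]
 [15.8  1.5  5.   2.   1.1  1.3  0.2  2.2  1.7  0.6  0.4  0.4]]
[[ 0.004 -0.015  0.003  0.007  0.003  0.01   0.004]
 [ 0.003 -0.013  0.002  0.007  0.001  0.008  0.003]
 [-0.003 -0.006 -0.004 -0.    -0.005  0.002  0.001]
 [ 0.005 -0.007  0.    -0.001 -0.008 -0.002 -0.   ]
 [ 0.006 -0.006 -0.006  0.008 -0.018 -0.014 -0.008]
 [-0.007 -0.001  0.012  0.018 -0.011 -0.001 -0.001]
 [-0.013  0.007  0.001  0.014 -0.003  0.007 -0.007]
 [ 0.004 -0.027  0.015  0.031  0.022  0.045  0.008]]
{'t': 9.75, 'q': [0.6494, -0.337, 0.206, 1.6175, -0.5858, 1.9057, 0.2646], 'joint_vel': [1.6682, -0.0116, -0.9708, -0.0464, -0.3592, 0.1943, 0.0419], 'eef_pos': [0.2306, -0.1331, 0.6631], 'tool_rot': [-0.0913, 0.7911, 0.5285, 0.2942]}
```

Emit:
{"api": "carry_out", "payload": {
  "rows": "0 0 0 0; 0 0 0 0"
}}

```text
t: 10.0
eef_pos: [0.2315, -0.1335, 0.6621]
tool_rot: [-0.092, 0.79, 0.53, 0.294]
contact_force: [0.7, -0.3, 0.5]
gripper_width: 0.999
grasp_force: 0.0
```

Run:
```python
from h import *
o=get_obs(); print({k:np.round(o[k],4).tolist() for k in("t","q","joint_vel","eef_pos","tool_rot")})
st()
from ik import *
print(fk(o["q"],s,p))
```

```text
{'t': 10.0, 'q': [0.639, -0.3356, 0.2115, 1.6183, -0.5837, 1.904, 0.2641], 'joint_vel': [-0.0567, 0.0035, 0.0094, 0.0007, -0.004, 0.0031, -0.0007], 'eef_pos': [0.2315, -0.1335, 0.6621], 'tool_rot': [-0.0925, 0.7904, 0.5296, 0.2938]}
t 10.0 q [ 0.64 -0.34  0.21  1.62 -0.58  1.9   0.26] p [ 0.2315 -0.1335  0.6621] lean 35.9 az 51.3 Y [ 0.891 -0.422  0.165] Z [ 0.366  0.457 -0.81 ] grip [ 0.2247 -0.1421  0.6773] w 0.999 f [ 0.7 -0.3  0.5] 0.0
(array([ 0.29215658, -0.14989532,  0.65896378]), array([[ 0.2629255 ,  0.87651528,  0.40322593],
       [ 0.79426256, -0.43390217,  0.42529507],
       [ 0.54773824,  0.20844634, -0.81026721]]))
```

```bash
cat > kin2.py <<'E'
from kin import *
D.append(([.639,-.3356,.2115,1.6183,-.5837,1.904,.2641],[.2315,-.1335,.6621],[-.0925,.7904,.5296,.2938]))
# params: c1,c7,d,a,ax,b,bx,c,cx, off q2..q6 (5), x0,y0, ay,by
def fk2(q,s,v):
    c1,c7,d,a,ax,b,bx,c,cx=v[:9]; o=v[9:14]; x0,y0,ay,by,sx=v[14:19]
    q=np.array(q,float); q[1:6]+=o; E=lambda ax,t:R.from_euler(ax,t).as_matrix()
    x=np.array([x0,y0,d]); M=E('z',s[0]*q[0]+c1); x=x+M@[sx,0,0]; M=M@E('y',q[1])@E('z',s[1]*q[2])
    x=x+M@[ax,ay,a]; M=M@E('y',q[3])@E('z',s[2]*q[4]); x=x+M@[bx,by,b]; M=M@E('y',q[5]); x=x+M@[cx,0,c]; return x,M@E('z',s[3]*q[6]+c7)
def r2(v,s):
    r=[]
    for q,x,w in D:
        X,M=fk2(q,s,v); W=R.from_quat([w[1],w[2],w[3],w[0]]).as_matrix(); r+=list((X-x)/.004)+list((M-W).ravel()/.006)
    return np.r_[r,v[9:14]/.1,v[14:]/.05]
def solve2():
    s=(-1,-1,-1,-1); best=None
    o=least_squares(r2,[-.08,1.49,.3165,.488,0,.476,0,.306,0]+[0]*10,args=(s,)); return o,s
if __name__=="__main__":
    o,s=solve2(); print(o.cost,o.x.round(3)); print((o.fun[:12*len(D)]).reshape(-1,12).round(1))
E
python3 kin2.py
```

```text
35.948463305741214 [ 1.000e-02  1.574e+00  3.290e-01  5.030e-01  1.500e-02  4.670e-01
  0.000e+00  3.310e-01 -6.000e-03  4.000e-03  5.000e-03 -6.000e-03
 -2.000e-03 -1.000e-03  1.000e-03  1.200e-02 -6.600e-02  4.000e-03
 -7.000e-03]
[[-0.7  1.4 -0.  -0.  -0.2  0.1 -0.2  0.   0.7  0.1  0.7  0. ]
 [-0.9  1.6 -0.4 -0.  -0.1  0.2 -0.1  0.   0.3 -0.2  0.4  0. ]
 [ 0.9 -1.3  0.1  0.8 -0.3  1.2 -0.3 -0.9 -0.4  0.1  1.2  0. ]
 [ 0.2 -0.3 -0.5 -0.9  0.4 -0.6  0.6  1.  -0.7 -0.8 -0.1 -0.2]
 [ 1.1 -1.8  0.6 -0.   0.2 -0.9  0.3  0.6 -0.1 -0.4 -0.5 -0.3]
 [-0.5  1.1 -0.9  0.4  0.  -0.7  0.6  0.1 -0.7 -0.8 -0.7 -0.6]
 [-3.9 -1.3 -0.9  0.7 -0.3  1.1  0.1 -1.1 -0.5 -0.2  0.6 -0.1]
 [ 3.7  0.6  1.9 -0.5  0.   0.2  0.   0.2  0.2  0.2  0.4  0.2]]
```

```bash
cat > sim.py <<'E'
from kin2 import *
from scipy.optimize import lsq_linear
_o,s=solve2(); v=_o.x
lo=np.array([-2.96,-.34,-1.41,.24,-1.37,.17,-2.96]);hi=np.array([2.96,2.1,1.46,2.44,4.51,1.92,2.96])
vmax=.7*np.array([2.39,2.39,3.14,3.14,3.14,3.14,3.14])/8
def rz(a): c,s_=np.cos(a),np.sin(a); return np.array([[c,-s_,0],[s_,c,0],[0,0,1]])
def ry(a): c,s_=np.cos(a),np.sin(a); return np.array([[c,0,s_],[0,1,0],[-s_,0,c]])
def fkj(q):
    c1,c7,d,a,ax,b,bx,c,cx=v[:9]; o=v[9:14]; x0,y0,ay,by,sx=v[14:19]; x=np.array([x0,y0,d]); M=np.eye(3); P=[];A=[]
    def z(sg,t):
        nonlocal M; A.append(sg*M[:,2]);P.append(x); M=M@rz(t)
    def y(t):
        nonlocal M; A.append(M[:,1]);P.append(x); M=M@ry(t)
    z(-1,-q[0]+c1); x=x+M@[sx,0,0]; y(q[1]+o[0]); z(-1,-q[2]-o[1]); x=x+M@[ax,ay,a]; y(q[3]+o[2]); z(-1,-q[4]-o[3]); x=x+M@[bx,by,b]; y(q[5]+o[4]); x=x+M@[cx,0,c]; z(-1,-q[6]+c7)
    return x,M,np.array([np.r_[np.cross(u,x-o_),u] for u,o_ in zip(A,P)]).T
W_,MU=1.,.2
def row(q,x,M,n=2):
    q0=q.copy(); L=np.maximum(lo,q0-vmax); H=np.minimum(hi,q0+vmax); g=np.r_[1,1,1,W_,W_,W_]
    for _ in range(n):
        X,W,J=fkj(q); E=M@W.T; th=.5*np.array([E[2,1]-E[1,2],E[0,2]-E[2,0],E[1,0]-E[0,1]])
        A=np.r_[J*g[:,None],MU*np.eye(7)]; b_=np.r_[np.r_[x-X,th]*g,MU*(q0-q)]
        dq=np.linalg.lstsq(A,b_,rcond=None)[0]
        if ((q+dq<L)|(q+dq>H)).any(): dq=lsq_linear(A,b_,(np.minimum(L-q,-1e-9),np.maximum(H-q,1e-9)),max_iter=20).x
        q=np.clip(q+dq,L,H)
    return q
def run(q,rows,tr=None):
    q=np.array(q,float)
    for r in rows:
        x,M,_=fkj(q); q=row(q,x+np.array(r[:3])/1e3,rz(np.radians(r[3]))@M)
        if tr is not None: tr.append(q)
    return q
def rows(t): return [list(map(float,a.split())) for a in t.split(";")]
def info(q):
    x,M,_=fkj(q); Z=M[:,2]; return f"q {np.round(q,2)} p {x.round(3)} lean {np.degrees(np.arccos(-Z[2])):.1f} az {np.degrees(np.arctan2(Z[1],Z[0])):.1f} Y {M[:,1].round(3)}"
E
cat > t.py <<'E'
import sim; from sim import *
A=[(D[1][0],rows(";".join(["0 0 40 -10.6"]*10)),D[2][0]),(D[2][0],rows(";".join(["0 0 50 0"]*5)),D[3][0]),(D[3][0],rows(";".join(["0 0 60 0"]*9)),D[4][0]),
(D[4][0],rows("25 -40 -50 1.6; 25 -40 -50 1.6; 35 -50 -50 1.6; 40 -55 -40 1.6; 50 -60 -40 1.6; 50 -60 -40 1.6; 50 -60 -40 1.6; 50 -60 -20 1.6; 50 -60 -20 1.6; 50 -60 -20 1.6"),D[5][0]),
(D[5][0],rows("15 -30 -40 0; 15 -30 -40 0; 15 -40 -40 1; 15 -40 -40 1; 15 -45 -40 1; 15 -45 -35 0; 15 -45 -35 0; 15 -45 -35 0; 15 -45 -35 0; 15 -45 -35 0"),D[6][0]),
(D[6][0],[[-8,-13,23,1]]*6+[[-42,27,23,-5]]*8,D[7][0])]
for w in(.15,.3,.6,1):
  for mu in(.01,.03,.1,.2):
      sim.W_,sim.MU=w,mu; Q=[run(q,r) for q,r,g in A]
      print(w,mu,[np.round(np.abs(a-np.array(g[2])).max(),2) for a,g in zip(Q,A)])
E
python3 t.py
```

```text
0.15 0.01 [np.float64(0.15), np.float64(0.38), np.float64(0.65), np.float64(0.37), np.float64(0.61), np.float64(0.39)]
0.15 0.03 [np.float64(0.15), np.float64(0.37), np.float64(0.63), np.float64(0.35), np.float64(0.58), np.float64(0.33)]
0.15 0.1 [np.float64(0.56), np.float64(0.3), np.float64(0.56), np.float64(0.44), np.float64(0.49), np.float64(0.48)]
0.15 0.2 [np.float64(1.17), np.float64(0.2), np.float64(0.45), np.float64(0.5), np.float64(0.69), np.float64(1.15)]
0.3 0.01 [np.float64(0.19), np.float64(0.27), np.float64(0.45), np.float64(0.39), np.float64(0.3), np.float64(0.34)]
0.3 0.03 [np.float64(0.09), np.float64(0.21), np.float64(0.25), np.float64(0.36), np.float64(0.29), np.float64(0.37)]
0.3 0.1 [np.float64(0.19), np.float64(0.19), np.float64(0.22), np.float64(0.35), np.float64(0.24), np.float64(0.33)]
0.3 0.2 [np.float64(0.61), np.float64(0.15), np.float64(0.2), np.float64(0.29), np.float64(0.45), np.float64(1.01)]
0.6 0.01 [np.float64(0.13), np.float64(0.1), np.float64(0.34), np.float64(0.4), np.float64(0.05), np.float64(0.32)]
0.6 0.03 [np.float64(0.04), np.float64(0.1), np.float64(0.18), np.float64(0.38), np.float64(0.05), np.float64(0.39)]
0.6 0.1 [np.float64(0.08), np.float64(0.05), np.float64(0.11), np.float64(0.35), np.float64(0.11), np.float64(0.31)]
0.6 0.2 [np.float64(0.28), np.float64(0.08), np.float64(0.18), np.float64(0.18), np.float64(0.26), np.float64(0.89)]
1 0.01 [np.float64(0.13), np.float64(0.11), np.float64(0.51), np.float64(0.4), np.float64(0.09), np.float64(0.32)]
1 0.03 [np.float64(0.04), np.float64(0.12), np.float64(0.31), np.float64(0.38), np.float64(0.09), np.float64(0.39)]
1 0.1 [np.float64(0.05), np.float64(0.11), np.float64(0.26), np.float64(0.35), np.float64(0.11), np.float64(0.32)]
1 0.2 [np.float64(0.2), np.float64(0.09), np.float64(0.25), np.float64(0.19), np.float64(0.2), np.float64(0.85)]
```

```bash
cat > plan.py <<'E'
import sim; from sim import *
sim.W_,sim.MU=.6,.06
import time
from multiprocessing import Pool
q0=np.array([.639,-.3356,.2115,1.6183,-.5837,1.904,.2641]); N=7; K=4; CAP=np.array([35,35,35,7.])
def ev(v):
    v=np.array(v).reshape(K,4); tr=[]; q=run(q0,[r for r in v for _ in range(N)],tr)
    x,M,_=fkj(q); Z=M[:,2]; lean=np.degrees(np.arccos(-Z[2])); az=np.degrees(np.arctan2(Z[1],Z[0])); c=0
    for a in tr: 
        X,W,_=fkj(a); c+=max(0,.30-X[2])+max(0,X[1]-.0)+max(0,.2-X[0])
    c-=max(0,.30-x[2])
    return 2*np.abs(x-[.6,-.28,.30]).sum()+abs(M[2,1])*20+max(0,abs(lean-38)-3)*.1+max(0,abs(az-85)-5)*.01+max(0,abs(q[2])-.5)*2+max(0,-.15-q[1])*2+10*c+.05*np.maximum(.1-np.minimum(q-lo,hi-q),0).sum()*20
def mut(a):
    v,sd,seed=a; rng=np.random.default_rng(seed); v=np.clip(v+rng.normal(size=(K,4))*sd*CAP/2,-CAP,CAP); return ev(v),v
if __name__=="__main__":
    t0=time.time(); print(info(q0))
    with Pool() as P:
        pop=P.map(mut,[(np.zeros((K,4)),1.5,i) for i in range(400)]); pop.sort(key=lambda a:a[0]); sd=.8; k=1000
        while time.time()-t0<170:
            pop=pop[:12]; new=P.map(mut,[(pop[i%12][1],sd*(.2+.8*(i%3)/2),k+i) for i in range(84)]); k+=84; sd=max(.08,sd*.95); pop=sorted(pop+new,key=lambda a:a[0])
    c,v=pop[0]; v=np.round(v,0); print(c,ev(v)); print(v.tolist()); q=q0
    for r in v: q=run(q,[r]*N); print(info(q))
E
OMP_NUM_THREADS=1 python3 plan.py
```

```text
q [ 0.64 -0.34  0.21  1.62 -0.58  1.9   0.26] p [ 0.246 -0.131  0.67 ] lean 36.0 az 51.3 Y [ 0.892 -0.421  0.167]
0.008188366851789934 0.19570707979921206
[[-3.0, 27.0, -9.0, -7.0], [29.0, -32.0, -25.0, 2.0], [26.0, 10.0, -5.0, 3.0], [-15.0, 3.0, -24.0, 4.0]]
q [ 1.02 -0.34 -0.13  1.63 -0.63  1.65 -0.39] p [ 0.333 -0.165  0.672] lean 35.3 az 24.2 Y [ 0.397 -0.918 -0.01 ]
q [ 0.97  0.31 -0.17  1.35 -0.56  1.44 -0.06] p [ 0.532 -0.383  0.497] lean 35.3 az 37.8 Y [ 0.603 -0.797 -0.008]
q [ 0.74  0.61 -0.27  0.96 -0.46  1.55 -0.04] p [ 0.708 -0.308  0.459] lean 35.4 az 57.9 Y [ 0.846 -0.533 -0.001]
q [ 0.82  0.67 -0.34  1.23 -0.34  1.56  0.49] p [ 0.608 -0.288  0.294] lean 35.4 az 86.3 Y [ 0.997 -0.075 -0.008]
```

Emit:
{"api": "carry_out", "payload": {
  "rows": "-3 27 -9 -7; -3 27 -9 -7; -3 27 -9 -7; -3 27 -9 -7; -3 27 -9 -7; -3 27 -9 -7; -3 27 -9 -7"
}}

```text
t: 10.88
eef_pos: [0.3213, -0.1451, 0.5974]
tool_rot: [-0.103, 0.926, 0.203, 0.3]
contact_force: [0.4, -1.3, -0.3]
gripper_width: 0.992
grasp_force: 0.0
```

Run:
```python
from h import *
o,M=st()
import sim; from sim import *
sim.W_,sim.MU=.6,.06
q=np.array(o["q"]); print(info(q))
for r in ([29,-32,-25,2],[26,10,-5,3],[-15,3,-24,4]): q=run(q,[r]*7); print(info(q))
```

```text
t 10.88 q [ 1.39 -0.34 -0.37  1.76 -0.77  1.67 -0.19] p [ 0.3213 -0.1451  0.5974] lean 36.9 az 31.3 Y [ 0.438 -0.896 -0.068] Z [ 0.513  0.312 -0.799] grip [ 0.3117 -0.1509  0.6123] w 0.992 f [ 0.4 -1.3 -0.3] 0.0
q [ 1.39 -0.34 -0.37  1.76 -0.77  1.67 -0.19] p [ 0.339 -0.161  0.613] lean 37.2 az 31.3 Y [ 0.441 -0.895 -0.067]
q [ 1.21  0.39 -0.5   1.4  -0.48  1.39 -0.06] p [ 0.534 -0.378  0.439] lean 37.4 az 44.7 Y [ 0.641 -0.765 -0.063]
q [ 0.89  0.7  -0.56  1.   -0.3   1.52 -0.08] p [ 0.709 -0.302  0.401] lean 37.6 az 64.7 Y [ 0.87  -0.49  -0.054]
q [ 0.95  0.8  -0.61  1.22 -0.15  1.55  0.41] p [ 0.607 -0.281  0.235] lean 37.5 az 92.9 Y [ 0.998 -0.026 -0.059]
```

```bash
sed -i 's/^q0=.*/q0=np.array(__import__("station").get_obs()["q"]); N=6; K=4; CAP=np.array([40,40,40,8.])/; s/<170/<110/' plan.py; OMP_NUM_THREADS=1 python3 plan.py
```

```text
q [ 1.39 -0.34 -0.37  1.76 -0.77  1.67 -0.19] p [ 0.339 -0.161  0.613] lean 37.2 az 31.3 Y [ 0.441 -0.895 -0.067]
0.4759860951614079 0.5300723018285116
[[35.0, -34.0, -26.0, -3.0], [-19.0, 33.0, 24.0, 5.0], [29.0, -26.0, -35.0, 6.0], [8.0, -30.0, -7.0, 3.0]]
q [ 1.28  0.14 -0.56  1.67 -0.53  1.02 -0.5 ] p [ 0.539 -0.362  0.46 ] lean 37.6 az 13.5 Y [ 0.147 -0.987 -0.067]
q [ 1.3  -0.14 -0.52  1.63 -0.72  1.59 -0.18] p [ 0.432 -0.165  0.601] lean 37.4 az 43.2 Y [ 0.617 -0.784 -0.066]
q [ 1.03  0.63 -0.6   1.15 -0.29  1.64  0.19] p [ 0.597 -0.311  0.39 ] lean 37.4 az 78.1 Y [ 0.958 -0.282 -0.059]
q [ 0.93  0.95 -0.5   0.66 -0.13  1.92  0.51] p [ 0.612 -0.443  0.318] lean 35.3 az 89.2 Y [ 1.    -0.018 -0.002]
```

Emit:
{"api": "carry_out", "payload": {
  "rows": "35 -20 -26 6; 35 -20 -26 6; 35 -20 -26 6; 35 -20 -26 6; 35 -20 -26 6; 35 -20 -26 6; 35 -20 -26 6; 35 -20 -26 6"
}}

```text
t: 11.88
eef_pos: [0.606, -0.2965, 0.3882]
tool_rot: [-0.219, 0.755, 0.574, 0.229]
contact_force: [-0.4, -0.0, 1.6]
gripper_width: 0.998
grasp_force: 0.0
```

```bash
cat > look.py <<'E'
from h import *
o,M=st()
import sim; from sim import *
sim.W_,sim.MU=.6,.06
import sys
Q=np.array(o["q"]); print(info(Q))
for a in sys.argv[1:]:
    print(a); q=Q
    for r in rows(a):
        q=run(q,[r[1:]]*int(r[0])); print("  ",info(q))
E
python3 look.py "2 0 -35 0 3;2 0 -35 0 3;2 0 -35 0 3" "2 8 -30 -7 3;2 8 -30 -7 3;2 8 -30 -7 3" "2 0 -30 0 0;2 0 -30 30 0;2 0 -30 30 0"  "3 30 0 20 0;3 30 0 20 0"
```

```text
t 11.88 q [ 0.96  0.63 -0.6   1.17 -0.28  1.61  0.17] p [ 0.606  -0.2965  0.3882] lean 36.9 az 81.0 Y [ 0.967 -0.245 -0.068] Z [ 0.094  0.594 -0.799] grip [ 0.6042 -0.3076  0.4031] w 0.998 f [-0.4 -0.   1.6] 0.0
q [ 0.96  0.63 -0.6   1.17 -0.28  1.61  0.17] p [ 0.62  -0.269  0.378] lean 37.0 az 81.0 Y [ 0.967 -0.245 -0.068]
2 0 -35 0 3;2 0 -35 0 3;2 0 -35 0 3
   q [ 0.95  0.75 -0.58  0.96 -0.21  1.78  0.26] p [ 0.617 -0.335  0.376] lean 36.9 az 86.5 Y [ 0.987 -0.146 -0.064]
   q [ 0.93  0.86 -0.56  0.77 -0.15  1.92  0.38] p [ 0.608 -0.392  0.368] lean 36.3 az 90.6 Y [ 0.997 -0.055 -0.049]
   q [ 0.95  0.88 -0.5   0.75 -0.13  1.92  0.54] p [ 0.589 -0.429  0.342] lean 34.6 az 91.6 Y [ 1.     0.018 -0.007]
2 8 -30 -7 3;2 8 -30 -7 3;2 8 -30 -7 3
   q [ 0.93  0.77 -0.58  0.96 -0.2   1.76  0.25] p [ 0.633 -0.325  0.363] lean 36.9 az 86.5 Y [ 0.987 -0.146 -0.064]
   q [ 0.88  0.92 -0.56  0.7  -0.13  1.92  0.35] p [ 0.642 -0.379  0.346] lean 36.7 az 91.7 Y [ 0.997 -0.048 -0.058]
   q [ 0.87  0.96 -0.5   0.66 -0.12  1.92  0.49] p [ 0.637 -0.409  0.311] lean 35.1 az 93.2 Y [ 0.999  0.027 -0.02 ]
2 0 -30 0 0;2 0 -30 30 0;2 0 -30 30 0
   q [ 0.97  0.7  -0.58  1.04 -0.25  1.69  0.2 ] p [ 0.619 -0.327  0.377] lean 36.9 az 80.7 Y [ 0.967 -0.247 -0.066]
   q [ 0.96  0.77 -0.56  0.78 -0.24  1.88  0.17] p [ 0.614 -0.382  0.434] lean 36.8 az 80.1 Y [ 0.966 -0.251 -0.06 ]
   q [ 1.    0.77 -0.57  0.71 -0.24  1.92  0.18] p [ 0.6   -0.413  0.467] lean 36.1 az 75.0 Y [ 0.959 -0.282 -0.017]
3 30 0 20 0;3 30 0 20 0
   q [ 0.81  0.75 -0.59  0.83 -0.25  1.76  0.02] p [ 0.703 -0.265  0.434] lean 37.0 az 80.2 Y [ 0.967 -0.249 -0.06 ]
   q [ 0.64  0.9  -0.57  0.42 -0.23  1.92 -0.1 ] p [ 0.772 -0.251  0.48 ] lean 37.0 az 77.4 Y [ 0.964 -0.265 -0.037]
```

Emit:
{"api": "carry_out", "payload": {
  "rows": "0 -30 0 0; 0 -30 0 0; 0 -30 30 0; 0 -30 30 0; 0 -30 30 0"
}}

```text
t: 12.5
eef_pos: [0.6008, -0.4314, 0.465]
tool_rot: [-0.206, 0.76, 0.57, 0.237]
contact_force: [0.4, 0.3, -0.4]
gripper_width: 0.999
grasp_force: 0.0
```

```bash
python3 look.py "1 0 -30 30 0;1 0 -30 30 0;1 0 -30 30 0"
```

```text
t 12.5 q [ 0.99  0.79 -0.64  0.72 -0.18  1.92  0.14] p [ 0.6008 -0.4314  0.465 ] lean 36.6 az 77.9 Y [ 0.963 -0.266 -0.043] Z [ 0.125  0.582 -0.803] grip [ 0.5984 -0.4423  0.48  ] w 0.999 f [ 0.4  0.3 -0.4] 0.0
q [ 0.99  0.79 -0.64  0.72 -0.18  1.92  0.14] p [ 0.614 -0.396  0.453] lean 36.6 az 77.9 Y [ 0.963 -0.266 -0.043]
1 0 -30 30 0;1 0 -30 30 0;1 0 -30 30 0
   q [ 1.01  0.78 -0.64  0.7  -0.19  1.92  0.15] p [ 0.605 -0.41   0.468] lean 36.2 az 75.0 Y [ 0.959 -0.283 -0.019]
   q [ 1.03  0.77 -0.63  0.69 -0.2   1.92  0.16] p [ 0.598 -0.423  0.482] lean 35.9 az 71.9 Y [ 0.953 -0.301  0.007]
   q [ 1.05  0.75 -0.63  0.68 -0.21  1.92  0.16] p [ 0.59  -0.435  0.495] lean 35.7 az 68.7 Y [ 0.947 -0.319  0.033]
```

Two more rows, with the second a bit smaller.

Emit:
{"api": "carry_out", "payload": {
  "rows": "0 -30 30 0; 0 -25 25 0"
}}

```text
t: 12.75
eef_pos: [0.5802, -0.4753, 0.5083]
tool_rot: [-0.16, 0.777, 0.55, 0.259]
contact_force: [0.9, -0.4, -2.2]
gripper_width: 1.002
grasp_force: 0.0
```

```bash
python3 look.py "6 4 23 -32 2.5"
```

```text
t 12.75 q [ 1.06  0.77 -0.68  0.65 -0.17  1.91  0.13] p [ 0.5802 -0.4753  0.5083] lean 35.4 az 66.9 Y [ 0.939 -0.343  0.037] Z [ 0.227  0.533 -0.815] grip [ 0.576  -0.4853  0.5236] w 1.002 f [ 0.9 -0.4 -2.2] 0.0
q [ 1.06  0.77 -0.68  0.65 -0.17  1.91  0.13] p [ 0.596 -0.442  0.496] lean 35.5 az 66.9 Y [ 0.939 -0.343  0.037]
6 4 23 -32 2.5
   q [ 1.03  0.77 -0.73  1.13 -0.11  1.59  0.34] p [ 0.627 -0.311  0.31 ] lean 35.6 az 83.0 Y [ 0.996 -0.084  0.027]
```

Emit:
{"api": "carry_out", "payload": {
  "rows": "4.5 21.5 -37.5 1.8; 4.5 21.5 -37.5 1.8; 4.5 21.5 -37.5 1.8; 4.5 21.5 -37.5 1.8; 4.5 21.5 -37.5 1.8; 4.5 21.5 -37.5 1.8; 4.5 21.5 -37.5 1.8; 4.5 21.5 -37.5 1.8; 4.5 21.5 -37.5 1.8; 0 0 0 0"
}}

```text
t: 14.0
eef_pos: [0.6215, -0.2699, 0.1703]
tool_rot: [-0.203, 0.683, 0.66, 0.239]
contact_force: [1.1, -1.1, 0.6]
gripper_width: 1.005
grasp_force: 0.0
```

```bash
python3 look.py "4 2 15 -22 0"
python3 - <<'E'
from h import *
C=cam("wrist"); cv2.imwrite("pics/w1.png",C[0]["img"])
for t,p in(("blue",(.6262,-.2275,.14)),("red",(.5494,-.3343,.14))): print(t,proj(C,p))
L=recognise("wrist","blue_can"); print([(d["centre"],d["confidence"]) for d in L])
E
```

```text
t 14.0 q [ 1.01  0.85 -0.76  1.38 -0.06  1.28  0.39] p [ 0.6215 -0.2699  0.1703] lean 36.5 az 84.4 Y [ 0.998 -0.046  0.039] Z [ 0.059  0.592 -0.803] grip [ 0.6204 -0.2809  0.1854] w 1.005 f [ 1.1 -1.1  0.6] 0.0
q [ 1.01  0.85 -0.76  1.38 -0.06  1.28  0.39] p [ 0.635 -0.233  0.159] lean 36.6 az 84.4 Y [ 0.998 -0.047  0.037]
4 2 15 -22 0
   q [ 0.95  0.93 -0.75  1.48 -0.04  1.1   0.37] p [ 0.644 -0.175  0.072] lean 36.6 az 84.6 Y [ 0.998 -0.046  0.036]
blue [327.30507368 199.20137263]
red [175.69845903 417.84300389]
[([321.4, 216.9], 0.84)]
```

View pics/w1.png

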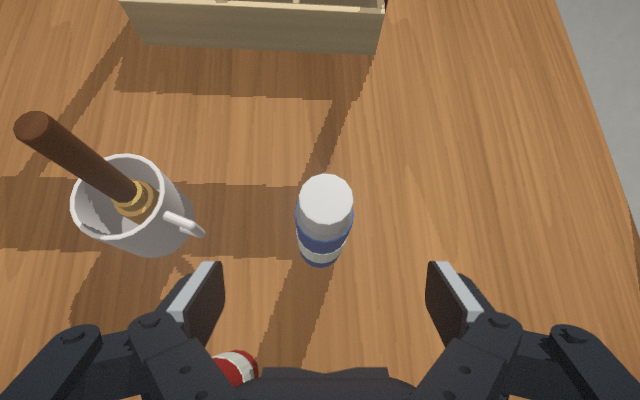

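Emit:
{"api": "carry_out", "payload": {
  "rows": "1.5 10 -24 0; 1.5 12 -22 0; 1.5 15 -22 0; 1.5 16 -22 0; 0 0 0 0"
}}

```text
t: 14.72
eef_pos: [0.6275, -0.2234, 0.0847]
tool_rot: [-0.198, 0.685, 0.658, 0.241]
contact_force: [0.1, 0.3, 1.6]
gripper_width: 0.999
grasp_force: 0.0
```

```bash
python3 -c "
from h import *
st()"
```

```text
t 14.72 q [ 0.97  0.92 -0.75  1.49 -0.04  1.09  0.38] p [ 0.6275 -0.2234  0.0847] lean 36.4 az 83.3 Y [ 0.997 -0.055  0.045] Z [ 0.069  0.589 -0.805] grip [ 0.6262 -0.2344  0.0998] w 0.999 f [0.1 0.3 1.6] 0.0
```

Emit:
{"api": "carry_out", "payload": {
  "rows": "0 0 0 0; 0 0 0 0; 0 0 0 0; 0 0 0 0; 0 0 0 0",
  "claw": 25,
  "force": 35
}}

```text
t: 15.35
eef_pos: [0.6276, -0.2245, 0.0858]
tool_rot: [-0.198, 0.686, 0.658, 0.242]
contact_force: [-2.4, -1.3, 5.7]
gripper_width: 0.458
grasp_force: 34.1
```

```bash
python3 look.py "5 0 0 25 0;8 4 20 5 0"
```

```text
t 15.35 q [ 0.98  0.92 -0.75  1.49 -0.04  1.09  0.38] p [ 0.6276 -0.2245  0.0858] lean 36.4 az 83.1 Y [ 0.997 -0.057  0.047] Z [ 0.071  0.589 -0.805] grip [ 0.6263 -0.2355  0.1009] w 0.458 f [-2.4 -1.3  5.7] 34.1
q [ 0.98  0.92 -0.75  1.49 -0.04  1.09  0.38] p [ 0.639 -0.186  0.075] lean 36.4 az 83.1 Y [ 0.997 -0.058  0.045]
5 0 0 25 0;8 4 20 5 0
   q [ 1.    0.77 -0.8   1.45 -0.1   1.24  0.33] p [ 0.639 -0.185  0.199] lean 36.4 az 83.0 Y [ 0.997 -0.059  0.046]
   q [ 0.85  0.67 -0.86  1.55 -0.16  1.12  0.15] p [ 0.671 -0.028  0.239] lean 36.5 az 83.2 Y [ 0.997 -0.056  0.046]
```

Emit:
{"api": "carry_out", "payload": {
  "rows": "0 0 15 0; 0 0 25 0; 0 0 25 0; 0 5 15 0; 5 25 0 0; 5 34 0 0; 5 34 0 0; 5 34 0 0; 5 34 0 0; 5 14 0 0"
}}

```text
t: 16.6
eef_pos: [0.656, -0.039, 0.1644]
tool_rot: [-0.2, 0.684, 0.659, 0.241]
contact_force: [0.7, 0.4, -1.3]
gripper_width: 0.455
grasp_force: 34.6
```

Emit:
{"api": "carry_out", "payload": {
  "rows": "0 0 0 0; 0 0 0 0"
}}

```text
t: 16.85
eef_pos: [0.6573, -0.0458, 0.1638]
tool_rot: [-0.198, 0.687, 0.657, 0.241]
contact_force: [-0.4, -0.4, -2.3]
gripper_width: 0.461
grasp_force: 34.7
```

```bash
cat > canpose.py <<'E'
from h import *
import sys
o,M=st(); t,dz=sys.argv[1],float(sys.argv[2]); g=o["eef_pos"]-grip_point_offset*M[:,2]
C={n:cam(n) for n in("scene","top")}
V=look(t); z0=g[2]-dz
# bottom centre x,y + tilt (a,b) , height z
def f(p):
    x,y,z=p[:3]; a,b=(p[3],p[4]) if len(p)>3 else (0,0)
    def c(r,h0,h1): return [[x+a*h+r*np.cos(t_),y+b*h+r*np.sin(t_),z+h] for t_ in np.linspace(0,6.28,24) for h in(h0,h1)]
    return [c(.02,0,.11),c(.0165,.11,.14)]
print({n:int(V[n].sum()) for n in V})
for n in V: print(n,fit(lambda p:f([p[0],p[1],z0]),[g[0],g[1]],[(C[n],V[n])],[.01,.01]))
r,e=fit(f,[g[0],g[1]+.005,z0,0,0],[(C[n],V[n]) for n in V],[.01,.01,.01,.06,.06]); print("both",r.round(4),round(e,3),"grip",g.round(4))
cv2.imwrite(f"pics/s_{o['t']:.1f}.png",C["scene"][0]["img"][60:340,150:550].repeat(2,0).repeat(2,1))
E
python3 canpose.py blue_can .1009; ls pics
```

```text
t 16.85 q [ 0.81  0.76 -0.82  1.61 -0.12  0.97  0.17] p [ 0.6573 -0.0458  0.1638] lean 36.3 az 83.1 Y [ 0.997 -0.059  0.045] Z [ 0.071  0.588 -0.806] grip [ 0.656  -0.0568  0.1789] w 0.461 f [-0.4 -0.4 -2.3] 34.7
{'scene': 549, 'top': 321}
scene (array([ 0.65824093, -0.04721224]), np.float64(0.4382535219192505))
top (array([ 0.6561779 , -0.04693083]), np.float64(0.2281321883201599))
both [ 0.6569 -0.0457  0.0763  0.0113 -0.008 ] 0.335 grip [ 0.656  -0.0568  0.1789]
s_16.9.png
scene0.png
top0.png
w1.png
wrist0.png
```

Emit:
{"api": "carry_out", "payload": {
  "rows": "0 22 0 0; 0 22 0 0; 0 22 0 0; 0 21 0 0; 0 0 0 0; 0 0 -10 0; 0 0 -15 0; 0 0 -15 0; 0 0 0 0"
}}

```text
t: 18.18
eef_pos: [0.6562, 0.0424, 0.1222]
tool_rot: [-0.199, 0.686, 0.657, 0.24]
contact_force: [0.2, -0.2, -1.7]
gripper_width: 0.457
grasp_force: 34.8
```

```bash
python3 canpose.py blue_can .1009
```

```text
t 18.18 q [ 0.7   0.79 -0.82  1.7  -0.12  0.81  0.1 ] p [0.6562 0.0424 0.1222] lean 36.4 az 83.4 Y [ 0.997 -0.057  0.042] Z [ 0.068  0.589 -0.805] grip [0.6549 0.0314 0.1373] w 0.457 f [ 0.2 -0.2 -1.7] 34.8
{'scene': 461, 'top': 228}
scene (array([0.65711162, 0.04125077]), np.float64(0.482280433177948))
top (array([0.65646136, 0.04189681]), np.float64(0.4101938009262085))
both [ 0.6597  0.0463  0.0368 -0.0356 -0.0569] 0.428 grip [0.6549 0.0314 0.1373]
```

Emit:
{"api": "carry_out", "payload": {
  "rows": "0 0 -9 0; 0 0 -9 0; 0 0 -6 0; 0 0 -2 0; 0 0 -2 0; 0 0 0 0"
}}

```text
t: 19.12
eef_pos: [0.6573, 0.043, 0.0965]
tool_rot: [-0.198, 0.686, 0.658, 0.241]
contact_force: [-0.2, 0.1, -2.2]
gripper_width: 0.453
grasp_force: 34.8
```

```bash
python3 -c "
from h import *
st()"
```

```text
t 19.12 q [ 0.69  0.82 -0.81  1.71 -0.11  0.77  0.11] p [0.6573 0.043  0.0965] lean 36.4 az 83.2 Y [ 0.997 -0.057  0.046] Z [ 0.07   0.589 -0.805] grip [0.656  0.032  0.1116] w 0.453 f [-0.2  0.1 -2.2] 34.8
```

Emit:
{"api": "carry_out", "payload": {
  "rows": "0 0 -1.5 0; 0 0 -1.5 0; 0 0 0 0"
}}

```text
t: 19.5
eef_pos: [0.6574, 0.0432, 0.0938]
tool_rot: [-0.198, 0.686, 0.658, 0.241]
contact_force: [0.0, 0.1, 0.2]
gripper_width: 0.456
grasp_force: 35.1
```

Emit:
{"api": "carry_out", "payload": {
  "rows": "0 0 0 0; 0 0 0 0; 0 0 0 0; -1 -9 12 0; -2 -18 24 0; -3 -24 33 0; -3 -24 33 0; 0 -40 20 0; 0 -50 10 0; 0 -50 0 0",
  "claw": 53
}}

```text
t: 20.75
eef_pos: [0.6486, -0.1743, 0.2279]
tool_rot: [-0.197, 0.686, 0.658, 0.242]
contact_force: [0.2, -0.5, -0.1]
gripper_width: 0.62
grasp_force: 0.0
```

```bash
sed 's/z0=.*/z0=.008/;s/\[g\[0\],g\[1\]\]/[.6565,.041]/;s/\[g\[0\],g\[1\]+.005,z0,0,0\]/[.6565,.041,.008,0,0]/' canpose.py > placed.py; python3 placed.py blue_can .1; ls -t pics|head -1
```

```text
t 20.75 q [ 0.94  0.75 -0.81  1.44 -0.11  1.23  0.26] p [ 0.6486 -0.1743  0.2279] lean 36.3 az 82.9 Y [ 0.997 -0.057  0.049] Z [ 0.073  0.588 -0.806] grip [ 0.6473 -0.1853  0.243 ] w 0.62 f [ 0.2 -0.5 -0.1] 0.0
{'scene': 648, 'top': 332}
scene (array([0.65420935, 0.04838373]), np.float64(0.19866037368774414))
top (array([0.6552043 , 0.04115152]), np.float64(0.08193862438201904))
both [ 0.6568  0.0423  0.0091 -0.0088 -0.0124] 0.14 grip [ 0.6473 -0.1853  0.243 ]
s_20.8.png
```

Emit:
{"api": "carry_out", "payload": {
  "rows": "-17.5 -36 0 0; -17.5 -36 0 0; -17.5 -36 0 0; -17.5 -36 -10 0; -17.5 -36 -20 0; -17.5 -36 -20 0; 0 0 0 0; 0 0 0 0",
  "claw": 85
}}

```text
t: 21.95
eef_pos: [0.5442, -0.386, 0.1765]
tool_rot: [-0.198, 0.685, 0.658, 0.242]
contact_force: [-0.0, 0.6, 0.4]
gripper_width: 0.994
grasp_force: 0.0
```

Run:
```python
from h import *
o,M=st(); C=cam("wrist"); cv2.imwrite("pics/w2.png",C[0]["img"])
g=o["eef_pos"]-grip_point_offset*M[:,2]; print("need",1e3*(np.array([.550,-.340,.098])-g), proj(C,(.55,-.3343,.14)))
for f in(outline_of,):
    for d in f("wrist","red_can")[:1]: print(d["centre"],d["confidence"]); print("fit",fit(can,[.55,-.334],[(C,d["pixels"].astype(np.float32))],[.008,.008]))
```

```text
t 21.95 q [ 1.17  0.87 -0.74  1.32 -0.03  1.41  0.52] p [ 0.5442 -0.386   0.1765] lean 36.5 az 83.2 Y [ 0.997 -0.055  0.047] Z [ 0.07   0.59  -0.804] grip [ 0.5429 -0.397   0.1915] w 0.994 f [-0.   0.6  0.4] 0.0
need [  7.11215437  57.03539956 -93.52002778] [326.58549088 187.92005212]
[318.6, 209.4] 0.97
fit (array([ 0.5482573 , -0.33491689]), np.float64(0.04680287837982178))
```

View pics/w2.png

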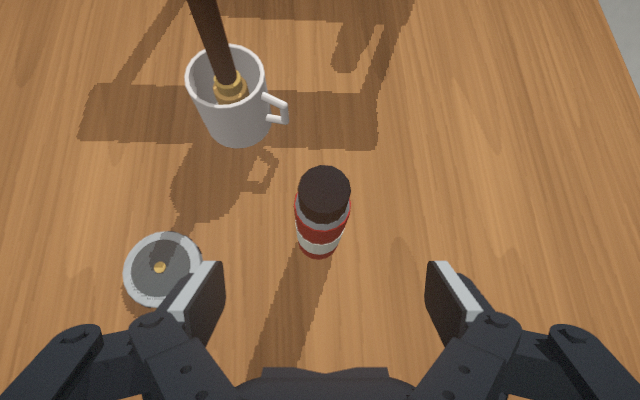

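Emit:
{"api": "carry_out", "payload": {
  "rows": "1 12 -24 0; 2 14 -24 0; 2 17 -24 0; 1 17 -22 0; 0 0 0 0"
}}

```text
t: 22.68
eef_pos: [0.5492, -0.3245, 0.0813]
tool_rot: [-0.2, 0.684, 0.659, 0.241]
contact_force: [0.4, -0.1, 0.7]
gripper_width: 0.999
grasp_force: 0.0
```

Emit:
{"api": "carry_out", "payload": {
  "rows": "0 0 0 0; 0 0 0 0; 0 0 0 0; 0 0 0 0; 0 0 0 0",
  "claw": 25,
  "force": 35
}}

```text
t: 23.3
eef_pos: [0.5493, -0.3289, 0.0827]
tool_rot: [-0.198, 0.686, 0.657, 0.241]
contact_force: [-2.7, -2.5, 6.1]
gripper_width: 0.46
grasp_force: 34.2
```

```bash
python3 look.py "4 0 0 20 0;8 2 30 0 0;4 0 20 0 0"
```

```text
t 23.3 q [ 1.14  0.92 -0.73  1.47 -0.01  1.19  0.52] p [ 0.5493 -0.3289  0.0827] lean 36.3 az 83.1 Y [ 0.997 -0.058  0.046] Z [ 0.071  0.588 -0.806] grip [ 0.548  -0.3399  0.0978] w 0.46 f [-2.7 -2.5  6.1] 34.2
q [ 1.14  0.92 -0.73  1.47 -0.01  1.19  0.52] p [ 0.564 -0.291  0.072] lean 36.3 az 83.2 Y [ 0.997 -0.059  0.044]
4 0 0 20 0;8 2 30 0 0;4 0 20 0 0
   q [ 1.16  0.83 -0.76  1.46 -0.05  1.29  0.49] p [ 0.564 -0.291  0.151] lean 36.3 az 83.1 Y [ 0.997 -0.059  0.045]
   q [ 1.    0.68 -0.87  1.79 -0.15  0.96  0.29] p [ 0.583 -0.056  0.152] lean 36.5 az 83.7 Y [ 0.998 -0.053  0.041]
   q [ 0.92  0.65 -0.91  1.86 -0.18  0.86  0.21] p [0.583 0.022 0.152] lean 36.6 az 83.9 Y [ 0.998 -0.052  0.041]
```

Emit:
{"api": "carry_out", "payload": {
  "rows": "2 0 15 0; 5 0 25 0; 6 0 25 0; 7 10 14 0; 0 33 0 0; 0 35 0 0; 0 35 0 0; 0 35 0 0; 0 35 0 0; 0 35 0 0"
}}

```text
t: 24.55
eef_pos: [0.5693, -0.1077, 0.1612]
tool_rot: [-0.198, 0.685, 0.658, 0.241]
contact_force: [1.2, -0.8, -2.3]
gripper_width: 0.459
grasp_force: 34.7
```

Emit:
{"api": "carry_out", "payload": {
  "rows": "0 35 0 0; 0 25 0 0; 0 0 0 0; 0 0 0 0"
}}

```text
t: 25.05
eef_pos: [0.5696, -0.051, 0.1604]
tool_rot: [-0.197, 0.686, 0.657, 0.241]
contact_force: [0.5, -0.4, -1.2]
gripper_width: 0.454
grasp_force: 35.1
```

```bash
python3 canpose.py red_can .0978
```

```text
t 25.05 q [ 0.95  0.68 -0.88  1.81 -0.16  0.91  0.24] p [ 0.5696 -0.051   0.1604] lean 36.3 az 83.1 Y [ 0.997 -0.058  0.046] Z [ 0.071  0.588 -0.806] grip [ 0.5683 -0.062   0.1755] w 0.454 f [ 0.5 -0.4 -1.2] 35.1
{'scene': 534}
scene (array([ 0.57156213, -0.05701668]), np.float64(0.4215086102485657))
both [ 0.5709 -0.0561  0.0794  0.0165 -0.0266] 0.414 grip [ 0.5683 -0.062   0.1755]
```

Emit:
{"api": "carry_out", "payload": {
  "rows": "0 26 0 0; 0 26 0 0; 0 26 0 0; -1 26 0 0; 0 0 0 0; 0 0 -12 0; 0 0 -15 0; 0 0 -15 0; 0 0 -13 0; 0 0 0 0"
}}

```text
t: 26.5
eef_pos: [0.5675, 0.0539, 0.1041]
tool_rot: [-0.199, 0.686, 0.657, 0.241]
contact_force: [0.7, -0.1, -1.4]
gripper_width: 0.46
grasp_force: 35.1
```

```bash
python3 canpose.py red_can .0978
```

```text
t 26.5 q [ 0.79  0.72 -0.88  1.92 -0.16  0.68  0.15] p [0.5675 0.0539 0.1041] lean 36.4 az 83.4 Y [ 0.997 -0.057  0.043] Z [ 0.069  0.59  -0.805] grip [0.5662 0.0429 0.1192] w 0.46 f [ 0.7 -0.1 -1.4] 35.1
{'scene': 359, 'top': 230}
scene (array([0.56623955, 0.05291071]), np.float64(0.5283049941062927))
top (array([0.5662381 , 0.04862173]), np.float64(0.2844322919845581))
both [ 0.5726  0.0544  0.025  -0.0565 -0.0715] 0.359 grip [0.5662 0.0429 0.1192]
```

Centred; bottom at about 21 mm, floor at 8 mm.

Emit:
{"api": "carry_out", "payload": {
  "rows": "0 0 -5 0; 0 0 -4 0; 0 0 -2 0; 0 0 -1.5 0; 0 0 0 0; 0 0 0 0"
}}

```text
t: 27.45
eef_pos: [0.5683, 0.054, 0.0931]
tool_rot: [-0.198, 0.686, 0.658, 0.241]
contact_force: [-0.4, 0.4, -2.6]
gripper_width: 0.46
grasp_force: 35.1
```

Emit:
{"api": "carry_out", "payload": {
  "rows": "0 0 -1.5 0; 0 0 -1.2 0; 0 0 0 0"
}}

```text
t: 27.82
eef_pos: [0.5685, 0.0543, 0.0907]
tool_rot: [-0.198, 0.686, 0.658, 0.241]
contact_force: [-0.6, -0.5, 3.0]
gripper_width: 0.46
grasp_force: 36.3
```

Contact (vertical force rose by about 5 N). Release and back out.

Emit:
{"api": "carry_out", "payload": {
  "rows": "0 0 0 0; 0 0 0 0; 0 0 0 0; -1 -9 12 0; -2 -18 24 0; -3 -24 33 0; -3 -24 33 0; 0 -40 30 0; 0 -50 30 0; 0 -50 20 0",
  "claw": 53
}}

```text
t: 29.08
eef_pos: [0.5592, -0.1631, 0.2749]
tool_rot: [-0.197, 0.686, 0.658, 0.241]
contact_force: [0.8, -0.1, -0.1]
gripper_width: 0.618
grasp_force: 0.0
```

```bash
sed -i 's/\.6565,\.041/.568,.0485/g' placed.py; python3 placed.py red_can .1
python3 - <<'E'
from h import *
C={n:cam(n) for n in("scene","top","wrist")}
P={}
for n in C:
    L=place_of(n,"stick"); K=outline_of(n,"stick")
    if L: P[n]=L[0]; print(n,np.round(L[0]["centre"]),round(L[0]["confidence"],2),np.round(onz(C[n],L[0]["centre"],.005),4))
    if K: np.save(f"m_{n}.npy",K[0]["pixels"]); print(" mask",K[0]["pixels"].sum(),round(K[0]["confidence"],2))
cv2.imwrite("pics/w3.png",np.vstack([np.hstack([C["wrist"][0]["img"][::2,::2],C["top"][0]["img"][190:290,310:470].repeat(2,0).repeat(2,1)]),np.hstack([C["scene"][0]["img"][180:280,200:360].repeat(2,0).repeat(2,1),C["scene"][0]["img"][90:240,290:450].repeat(2,0).repeat(2,1)[:200]])]))
E
```

```text
t 29.07 q [ 1.11  0.6  -0.9   1.61 -0.18  1.24  0.3 ] p [ 0.5592 -0.1631  0.2749] lean 36.3 az 83.0 Y [ 0.997 -0.057  0.048] Z [ 0.072  0.587 -0.806] grip [ 0.5579 -0.1741  0.29  ] w 0.618 f [ 0.8 -0.1 -0.1] 0.0
{'scene': 605, 'top': 300}
scene (array([0.56762479, 0.05309751]), np.float64(0.2022172212600708))
top (array([0.5671711 , 0.04870787]), np.float64(0.06978118419647217))
both [ 0.5676  0.0504  0.0046  0.0111 -0.0069] 0.146 grip [ 0.5579 -0.1741  0.29  ]
scene [267. 248.] 0.59 [ 0.46   -0.1875  0.005 ]
 mask 406 0.59
top [355. 233.] 0.56 [ 0.464  -0.1876  0.005 ]
 mask 184 0.63
wrist [259.  99.] 0.74 [0.4917 0.123  0.005 ]
```

View pics/w3.png

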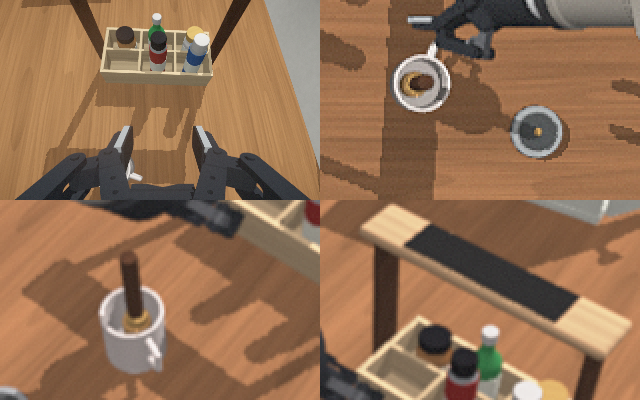

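Emit:
{"api": "carry_out", "payload": {
  "rows": "-20 -20 -10 0; -20 -20 -10 0; -20 -20 -15 0; -20 -20 -20 0; -20 -6 -25 0; 0 0 0 0; 0 0 0 0",
  "claw": 65
}}

```text
t: 30.6
eef_pos: [0.4606, -0.2463, 0.1935]
tool_rot: [-0.198, 0.685, 0.658, 0.242]
contact_force: [0.4, 0.3, 0.4]
gripper_width: 0.763
grasp_force: 0.0
```

Run:
```python
from h import *
o,M=st(); C=cam("wrist"); im=C[0]["img"]
K=outline_of("wrist","stick")
for d in K[:1]:
    m=d["pixels"]; np.save("mw.npy",m); ys,xs=np.nonzero(m); print(d["confidence"],m.sum(),xs.min(),xs.max(),ys.min(),ys.max()); 
    im=im.copy(); cs,_=cv2.findContours(m.astype(np.uint8),0,2); cv2.drawContours(im,cs,-1,(0,255,0),1)
    def f(p):
        x,y=p; return [cyl(x,y,.01,.062,.165),cyl(x,y,.0125,.05,.062),cyl(x,y,.017,.03,.05)]
    print(fit(f,[.465,-.188],[(C,m.astype(np.float32))],[.008,.008]))
    f2=lambda p:[[[p[0]+p[2]*(z-.115)+.01*np.cos(t),p[1]+p[3]*(z-.115)+.01*np.sin(t),z] for t in np.linspace(0,6.28,16) for z in(.062,.165)]]
    print(fit(f2,[.465,-.188,0,0],[(C,m.astype(np.float32))],[.008,.008,.05,.05]))
print(proj(C,(.465,-.188,.165)),proj(C,(.465,-.188,.062)))
cv2.imwrite("pics/w4.png",im)
```

```text
t 30.6 q [ 1.3   0.65 -0.86  1.74 -0.12  1.2   0.51] p [ 0.4606 -0.2463  0.1935] lean 36.4 az 83.1 Y [ 0.997 -0.056  0.047] Z [ 0.071  0.589 -0.805] grip [ 0.4592 -0.2573  0.2085] w 0.763 f [0.4 0.3 0.4] 0.0
0.68 2673 303 344 160 251
(array([ 0.46704591, -0.18998976]), np.float64(0.06185191869735718))
(array([ 0.46577177, -0.19734475,  0.03184441,  0.15885683]), np.float64(0.13062334060668945))
[324.18193395 172.5267442 ] [318.79769626 220.50381482]
```

View pics/w4.png

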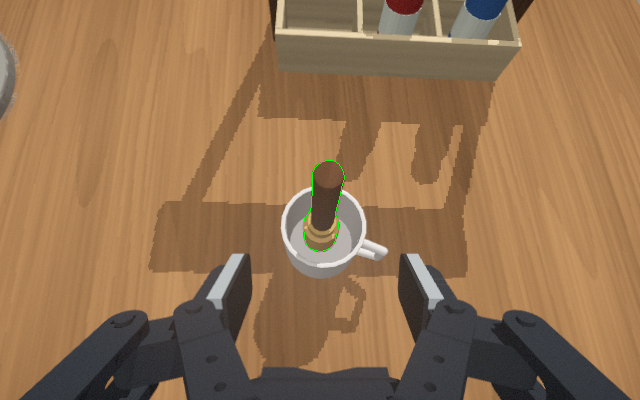

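Emit:
{"api": "carry_out", "payload": {
  "rows": "2 15 -24 0; 2 16 -24 0; 2 18 -23 0; 2 19 -22 0; 0 0 0 0; 0 0 0 0"
}}

```text
t: 31.45
eef_pos: [0.4684, -0.1798, 0.1004]
tool_rot: [-0.197, 0.686, 0.658, 0.241]
contact_force: [0.5, -0.2, 0.3]
gripper_width: 0.761
grasp_force: 0.0
```

```bash
python3 -c "
from h import *
st()"
```

```text
t 31.45 q [ 1.21  0.73 -0.84  1.88 -0.09  0.95  0.47] p [ 0.4684 -0.1798  0.1004] lean 36.3 az 83.0 Y [ 0.997 -0.057  0.047] Z [ 0.072  0.588 -0.806] grip [ 0.4671 -0.1908  0.1155] w 0.761 f [ 0.5 -0.2  0.3] 0.0
```

Emit:
{"api": "carry_out", "payload": {
  "rows": "0 0 0 0; 0 0 0 0; 0 0 0 0; 0 0 0 0; 0 0 0 0; 0 0 0 0",
  "claw": 8,
  "force": 35
}}

```text
t: 32.2
eef_pos: [0.4666, -0.179, 0.0999]
tool_rot: [-0.199, 0.686, 0.657, 0.241]
contact_force: [-2.9, -1.3, 6.3]
gripper_width: 0.223
grasp_force: 33.7
```

```bash
python3 look.py "5 0 0 20 0;8 2 20 0 0;4 0 20 0 0"
```

```text
t 32.2 q [ 1.21  0.73 -0.84  1.89 -0.09  0.95  0.47] p [ 0.4666 -0.179   0.0999] lean 36.4 az 83.3 Y [ 0.997 -0.057  0.044] Z [ 0.069  0.589 -0.805] grip [ 0.4653 -0.1901  0.115 ] w 0.223 f [-2.9 -1.3  6.3] 33.7
q [ 1.21  0.73 -0.84  1.89 -0.09  0.95  0.47] p [ 0.49  -0.152  0.089] lean 36.4 az 83.3 Y [ 0.997 -0.058  0.043]
5 0 0 20 0;8 2 20 0 0;4 0 20 0 0
   q [ 1.26  0.59 -0.91  1.85 -0.17  1.1   0.45] p [ 0.491 -0.152  0.187] lean 36.4 az 83.2 Y [ 0.997 -0.059  0.044]
   q [ 1.11  0.51 -1.01  2.01 -0.27  0.89  0.3 ] p [0.507 0.005 0.187] lean 36.6 az 83.5 Y [ 0.998 -0.056  0.042]
   q [ 1.01  0.48 -1.05  2.07 -0.32  0.78  0.21] p [0.507 0.083 0.188] lean 36.6 az 83.7 Y [ 0.998 -0.054  0.042]
```

Emit:
{"api": "carry_out", "payload": {
  "rows": "0 0 8 0; 0 0 18 0; 0 0 22 0; 0 0 22 0; 0 0 20 0; 3 20 0 0; 4 35 0 0; 4 35 0 0; 3 35 -8 0; 0 5 -17 0"
}}

```text
t: 33.45
eef_pos: [0.4804, -0.0445, 0.1646]
tool_rot: [-0.199, 0.684, 0.66, 0.241]
contact_force: [0.2, -1.0, -0.4]
gripper_width: 0.22
grasp_force: 34.6
```

Emit:
{"api": "carry_out", "payload": {
  "rows": "0 0 0 0; 0 0 0 0"
}}

```text
t: 33.7
eef_pos: [0.4813, -0.0489, 0.1645]
tool_rot: [-0.198, 0.686, 0.657, 0.241]
contact_force: [0.2, 0.1, -1.8]
gripper_width: 0.222
grasp_force: 34.5
```

```bash
cat > stick.py <<'E'
from h import *
o,M=st(); g=o["eef_pos"]-grip_point_offset*M[:,2]
C={n:cam(n) for n in("scene","top")}; V=look("stick"); print({n:int(V[n].sum()) for n in V}); z0=g[2]-.110
def f(p,z=z0):
    x,y=p[:2]; a,b=(p[2],p[3]) if len(p)>2 else (0,0)
    c=lambda r,h0,h1:[[x+a*(h-.11)+r*np.cos(t),y+b*(h-.11)+r*np.sin(t),z+h] for t in np.linspace(0,6.28,16) for h in(h0,h1)]
    return [c(.017,0,.045),c(.0125,.045,.057),c(.01,.057,.16)]
for n in V: print(n,fit(f,[g[0],g[1]],[(C[n],V[n])],[.008,.008]))
if V: print(fit(f,[g[0],g[1],0,0],[(C[n],V[n]) for n in V],[.008,.008,.08,.08]))
V=look("cup"); print("cup",[(n,fit(lambda p:[cyl(p[0],p[1],.036,0,.075)],[.467,-.195],[(C[n],V[n])],[.01,.01])) for n in V])
cv2.imwrite(f"pics/s_{o['t']:.1f}.png",C["scene"][0]["img"][80:290,200:470].repeat(2,0).repeat(2,1)); print(f"pics/s_{o['t']:.1f}.png")
E
python3 stick.py
```

```text
t 33.7 q [ 1.11  0.58 -0.96  1.99 -0.22  0.87  0.33] p [ 0.4813 -0.0489  0.1645] lean 36.4 az 83.2 Y [ 0.997 -0.057  0.046] Z [ 0.07   0.589 -0.805] grip [ 0.48   -0.0599  0.1796] w 0.222 f [ 0.2  0.1 -1.8] 34.5
{'scene': 426, 'top': 113}
scene (array([ 0.48372172, -0.05843646]), np.float64(0.3354858160018921))
top (array([ 0.483038 , -0.0584284]), np.float64(0.3051111698150635))
(array([ 0.48204688, -0.05783036, -0.02228206,  0.00907197]), np.float64(0.313315749168396))
cup [('scene', (array([ 0.46922385, -0.19584068]), np.float64(0.050588250160217285)))]
pics/s_33.7.png
```

Emit:
{"api": "carry_out", "payload": {
  "rows": "0 26 0 0; -1 26 0 0; -1 26 0 0; 0 26 0 0; 0 0 0 0; 0 0 0 0"
}}

```text
t: 34.75
eef_pos: [0.4792, 0.0552, 0.1643]
tool_rot: [-0.198, 0.686, 0.658, 0.241]
contact_force: [-0.4, -0.7, -0.2]
gripper_width: 0.222
grasp_force: 34.5
```

```bash
sed -i '/"cup"/d' stick.py; python3 stick.py
```

```text
t 34.75 q [ 0.98  0.54 -1.01  2.08 -0.28  0.72  0.21] p [0.4792 0.0552 0.1643] lean 36.4 az 83.2 Y [ 0.997 -0.056  0.046] Z [ 0.07   0.589 -0.805] grip [0.4779 0.0442 0.1794] w 0.222 f [-0.4 -0.7 -0.2] 34.5
{'scene': 398, 'top': 104}
scene (array([0.48199391, 0.04547576]), np.float64(0.3287361264228821))
top (array([0.47700624, 0.04456434]), np.float64(0.49879372119903564))
(array([ 0.47967049,  0.04573865, -0.02391271, -0.03436113]), np.float64(0.38494256138801575))
pics/s_34.8.png
```

```bash
ls -t pics | head -1
```

```text
s_34.8.png
```

Emit:
{"api": "carry_out", "payload": {
  "rows": "0 5 0 0; 0 0 -10 0; 0 0 -15 0; 0 0 -15 0; 0 0 -10 0; 0 0 -6 0; 0 0 0 0; 0 0 0 0"
}}

```text
t: 35.95
eef_pos: [0.4796, 0.06, 0.1086]
tool_rot: [-0.198, 0.686, 0.658, 0.241]
contact_force: [0.6, 0.1, -0.3]
gripper_width: 0.224
grasp_force: 34.6
```

```bash
python3 stick.py
```

```text
t 35.95 q [ 0.91  0.63 -0.95  2.12 -0.23  0.6   0.22] p [0.4796 0.06   0.1086] lean 36.4 az 83.1 Y [ 0.997 -0.057  0.046] Z [ 0.071  0.589 -0.805] grip [0.4782 0.049  0.1237] w 0.224 f [ 0.6  0.1 -0.3] 34.6
{'scene': 275, 'top': 115}
scene (array([0.4778441 , 0.05799607]), np.float64(0.48364031314849854))
top (array([0.47785804, 0.05366764]), np.float64(0.38855624198913574))
(array([ 0.47920205,  0.05271205, -0.01702127, -0.03742988]), np.float64(0.3937905430793762))
pics/s_36.0.png
```

Foot bottom at about 13.7 mm; creep the last 5.7 mm.

Emit:
{"api": "carry_out", "payload": {
  "rows": "0 0 -2 0; 0 0 -1.5 0; 0 0 -1 0; 0 0 0 0; 0 0 0 0"
}}

```text
t: 36.78
eef_pos: [0.4793, 0.06, 0.1038]
tool_rot: [-0.198, 0.686, 0.658, 0.241]
contact_force: [0.0, 0.1, -1.2]
gripper_width: 0.221
grasp_force: 34.5
```

Emit:
{"api": "carry_out", "payload": {
  "rows": "0 0 -1.2 0; 0 0 0 0; 0 0 0 0"
}}

```text
t: 37.15
eef_pos: [0.4796, 0.0602, 0.103]
tool_rot: [-0.198, 0.686, 0.658, 0.242]
contact_force: [0.1, -0.7, 5.3]
gripper_width: 0.223
grasp_force: 35.4
```

Emit:
{"api": "carry_out", "payload": {
  "rows": "0 0 0 0; 0 0 0 0; 0 0 0 0; -1 -9 12 0; -2 -18 24 0; -3 -24 33 0; 0 -35 25 0; 0 -45 30 0; 0 -45 20 0; 0 0 0 0",
  "claw": 31
}}

```text
t: 38.4
eef_pos: [0.4745, -0.1211, 0.2481]
tool_rot: [-0.195, 0.688, 0.656, 0.242]
contact_force: [0.8, 1.1, -0.1]
gripper_width: 0.363
grasp_force: 0.0
```

Run:
```python
from h import *
st(); C={n:cam(n) for n in("scene","top")}
a=C["scene"][0]["img"][80:290,200:470]; b=C["top"][0]["img"][95:305,190:460]
cv2.imwrite("pics/fin.png",cv2.resize(np.vstack([a,b]),None,fx=1.42,fy=1.42,interpolation=cv2.INTER_CUBIC))
V=look("tote"); print("tote",fit(tote,[.571,.079,1.497],[(C[n],V[n]) for n in V],[.01,.01,.05]))
for t in("blue_can","red_can"):
    V=look(t); print(t,fit(canz(.008),[.657,.042] if t[0]=="b" else [.5685,.0485],[(C[n],V[n]) for n in V],[.008,.008]))
V=look("cup"); print("cup",[(n,fit(lambda p:[cyl(p[0],p[1],.036,0,.075)],[.467,-.195],[(C[n],V[n])],[.01,.01])) for n in V])
V=look("stick"); f=lambda p:[cyl(p[0],p[1],.01,.065,.168),cyl(p[0],p[1],.0125,.053,.065),cyl(p[0],p[1],.017,.008,.053)]
print("stick",[(n,fit(f,[.479,.051],[(C[n],V[n])],[.01,.01])) for n in V])
```

```text
t 38.4 q [ 1.25  0.5  -0.98  1.86 -0.24  1.12  0.37] p [ 0.4745 -0.1211  0.2481] lean 36.2 az 82.5 Y [ 0.997 -0.064  0.049] Z [ 0.077  0.586 -0.807] grip [ 0.473  -0.1321  0.2632] w 0.363 f [ 0.8  1.1 -0.1] 0.0
tote (array([0.57024572, 0.07904397, 1.50118517]), np.float64(0.19194310903549194))
blue_can (array([0.65631108, 0.0421151 ]), np.float64(0.17308619618415833))
red_can (array([0.56844609, 0.04917372]), np.float64(0.1758711338043213))
cup [('scene', (array([ 0.47070602, -0.19570262]), np.float64(0.05558961629867554))), ('top', (array([ 0.45901011, -0.15754763]), np.float64(0.846579372882843)))]
stick [('scene', (array([0.47843604, 0.05984033]), np.float64(0.3752458095550537))), ('top', (array([0.4952574 , 0.12829332]), np.float64(0.9655417799949646)))]
```

View pics/fin.png

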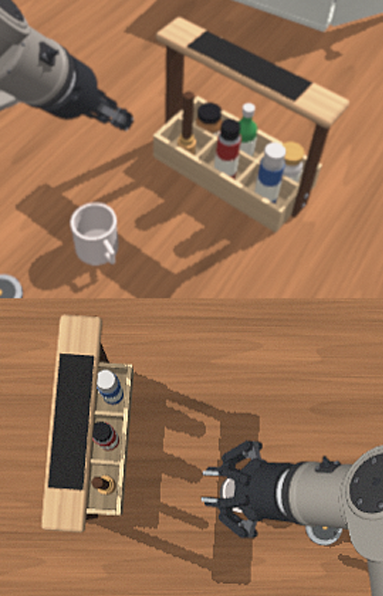

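The picture shows the stick, the red can and the blue can upright in the three cells. In the upper view they sit at about (188,120), (228,148) and (271,172). The tote and cup have not moved, and the gripper is clear, so I'm handing in.

```bash
python3 -c "
from station import *
print(hand_in())"
```

```text
the job is handed in; nothing more can be done
None
```

Job handed in at about 39 s of the 69 s allowed: the blue can, red can and suede stick each stand upright in their own cell of the tote, each lowered until it touched the cell floor before release. The tote and cup measured unmoved at the end; the jars, bottle and pitch pipe were never touched, though I didn't re-measure them.

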